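# Move three sample carriers on by one station at the lithography bench

## Task

Move the three sample carriers on by one station: the round one, now exposed on the alignment stage, goes to the hotplate for its second bake; the square one from the hotplate goes to the finned chill plate; and the oblong one, now cool on the chill plate, goes to the alignment stage, lying lengthwise along the stage's oblong top. All three stations are taken, so park one carrier on the empty round steel rest on the way; end with each carrier flat in the middle of its new station and the rest empty. Keep the carriers level, never put one on the bare bench or on or against another carrier, and leave the glass beaker and the brown bottle where they stand.

Things in the scene. Friction and masses are not known exactly. Their poses are not given: they have to be found in the camera images.
- round_carrier: Sample carrier: plain aluminium disc, 60 mm in diameter, 16 mm thick, about 0.12 kg, with a dark round wafer let into its top. Starts on the alignment stage; belongs on the hotplate. Origin: centre of its underside; z up. Grip it anywhere across its diameter.
- square_carrier: Sample carrier: plain aluminium square, 50 x 50 mm, 16 mm thick, about 0.1 kg, with a dark square wafer in its top. Starts on the hotplate; belongs on the chill plate. Origin: centre of its underside; x and y are square to its sides, z up.
- oblong_carrier: Sample carrier: plain aluminium oblong, 36 mm along its x, 72 mm along its y, 16 mm thick, about 0.11 kg, with a dark oblong wafer in its top. Starts on the chill plate; belongs on the alignment stage with its long side along the long side of the stage top (either way round). Origin: centre of its underside; z up. Grip it across the 36 mm.
- hotplate: Laboratory hotplate, fixed, grey housing about 150 x 136 mm with a black front panel, knob and display, and a flat white square top plate 120 x 120 mm whose surface is 70 mm above the bench. Origin: on the bench, straight below the middle of the top plate (0, 0, 0.070 in its frame is the middle of the surface); the front panel is towards its -x and lower than the plate. It gives no heat here.
- chill_plate: Chill plate, fixed: finned bare aluminium block 110 x 110 mm with two brass hose ends on its +x side, its flat top 40 mm above the bench. Origin: on the bench, below the middle of the top.
- stage: Alignment stage of the mask aligner, fixed: stacked black slides on a 130 x 130 mm base with two steel micrometers, and a flat black oblong top, 80 mm along its x and 110 mm along its y, 62 mm above the bench. Origin: on the bench, below the middle of the top. The micrometers stick out towards its -x and -y, a lock knob towards +y, all lower than the top.
- rest: Empty rest for parking a carrier, fixed: round steel stand with a flat top 102 mm in diameter, 28 mm above the bench. Origin: on the bench, below the middle of the top. Empty at the start and at the end.
- beaker: Glass beaker, loose, 60 mm in diameter, 80 mm tall. Not to be disturbed. Origin: centre of its underside.
- bottle: Brown glass bottle with a black cap and a paper label, loose, 52 mm in diameter, 95 mm tall. Not to be disturbed. Origin: centre of its underside.
Things that resemble listed ones, but are neither listed nor needed, are in the scene too. What is shaped like the round_carrier but blue is not meant.

How it is judged:
By the outcome, as a careful person would: the job done as asked, in the order asked, and still so for the second after the job is handed in, with the robot touching nothing.
It also fails if it takes over 96 s, if anything falls off the work surface, if the arm or the gripper's body presses on something with over 40 N, if the wrist force passes 120 N, or if a joint passes its speed limit or range.

## Robot

A 6-joint arm with a two-finger parallel gripper is mounted at the origin on the work surface. World frame = base frame: x ahead of the robot, y to its left, z up, the work surface at z = 0. Lengths are in m, angles in rad, forces in N, time in s.
With the tool pointing down it reaches from about 0.25 to 0.8 m from the base axis. Payload 8.5 kg.
Tool frame: the origin (TCP) lies between the finger pads; the fingertips stand 22 mm ahead of it and the grasp point (between the pads) lies 3 mm ahead of it; z points along the fingers, y is the line along which they close (so a half turn about z gives the same grasp; the last joint's range is limited). The gripper opens to 85 mm and grips with 20 to 120 N. Pads are 22 mm wide; open, the fingers measure 114 mm over their backs; the gripper's body (76 mm by 85 mm) begins 54 mm behind the grasp point. The pads swing forward as they close: fully open they stand 13 mm farther back than shut.
Start: joints at [1.311, 0.238, -0.013, 1.319, 0, 1.571], TCP at [0.135, 0.507, 0.222] pointing down, gripper open.
Joint ranges: [-2.66, 2.66], [-1.03, 1.9], [-1.14, 1.46], [-1.82, 2.27], [-1.45, 1.34], [-3.14, 3.14]. Speed limits (rad/s): [2.22, 2.22, 2.79, 3.14, 3.14, 3.14].

## Interface

Orientations are given as [roll, pitch, yaw] about the fixed x, y, z axes, in that order (R = Rz(yaw) Ry(pitch) Rx(roll)).
In Python, from workcell import status, optics, ticket gives the robot as it stands.
- The arm moves only by the tool drive_tool, never from a script. Its argument "increments" is a list of rows, each a list of 2 entries, a list of its own where there are three numbers: the shift along the world's x, y, z as a fraction of full scale, then the turn, a rotation vector about the world's x, y, z as a fraction of full scale. A call has 1 to 8 rows; each row shifts and turns the commanded pose from where the row before left it; what a row does not reach is not made up. Full scale, the value 1, is 0.02 m for a shift and 5 degrees for a turn. A row lasts 1/12 s, in which the tool goes at most 41.7 mm and 7.16 degrees, less where a joint would pass 70% of its speed; a pose out of reach is approached as far as the arm can. A call with a number of a shift or a turn outside -1 to 1 is refused whole. A call with a gripper value outside its range is refused whole. "hand" is the closure, from -1 (fully open) to 1 (shut), set as the call begins (left out, the last holds). The fingers move at their own pace and stop on an object; "newtons" is the grip in N (left out, the last holds). Time passes only in rows, so rows that do not move let the fingers close. It gives the time, the measured TCP pose, the force, the opening and the grip force at its end, in the units of the state.
- status.sense(): the state, without advancing time (a new reading comes with each control period).
- optics.snapshot(name): name is "scene" or "top" or "wrist"; returns the picture (420x560x3 uint8, red, green, blue); there is no depth.
- optics.camera_info(name): a dict with "camera_matrix" (3x3 intrinsics, pixels), "D" ([k1, k2, p1, p2, k3] as OpenCV has them; the pictures are not rectified), "position" and "attitude" of the camera in the world. Camera axes: x right, y down, z forward; pixel columns grow to the right and rows downward; lengths in m; the calibration is good to about 2 mm. A picture is of the moment at which its call begins: read the wrist's pose just before it. camera_info takes no time and is no camera call; for the wrist camera it gives the pose at the moment of the call.
- ticket.finish_job(): hands the job in; it is judged then, once.
The state is a dict: "clock": time; "qpos": joint angles; "qd": joint speeds; "joint_torque": joint torques, N m; "tcp_pos": TCP position; "orientation": TCP orientation; "contact_force": force on the tool from outside, world axes, zero at the start; "torque": the same for the moment, N m; "gripper_width": finger opening in m; "grip_force": force on a finger pad.
Only numpy, scipy, OpenCV 4.12 (cv2) and the standard library are available. Lean on these libraries where they do the work, as an engineer would, in place of code of your own. Each camera call takes 0.05 s, during which the arm holds its last target. There are 200 camera calls.

## Working session

There is one attempt and no reset: what is moved stays moved. The work goes in short steps, Python scripts to look and compute and a tool call to move; the robot and the scene stay as the last step left them, time stands still between calls to the robot, and variables do not carry over. Pictures are saved under pics/ and viewed, at most 14 in all, crops included, and the job is handed in when it is done.

Besides the shell and the picture viewer there is one more tool, called after "Call:" as name([rows], argument=value, ...), one row to a line, values as JSON. drive_tool: Moves the arm, as the interface text tells. Shift numbers are shares of 0.02 m and turn numbers shares of 5 degrees, none past 1 either way. Its arguments: {"type":"object","properties":{"increments":{"type":"array","items":{"type":"array"}},"hand":{"type":"number"},"newtons":{"type":"number"}},"required":["increments"]}

```bash
mkdir -p pics; ls; python3 - <<'E'
from workcell import status, optics
import cv2
print(status.sense())
for n in("top","scene"):
    print(n,optics.camera_info(n)); cv2.imwrite(f"pics/{n}0.png",optics.snapshot(n)[:,:,::-1])
E
```

```text
pics
{'clock': 0.0, 'qpos': array([ 1.31099868e+00,  2.38769310e-01, -1.42222630e-02,  1.31918228e+00,
        1.50618673e-05,  1.57078315e+00]), 'qd': array([-0.0003034 , -0.00107866, -0.00058954, -0.00031065,  0.00280603,
       -0.00049473]), 'joint_torque': array([-1.42932254e-04, -5.38787842e+01,  3.46432114e+01,  1.85837480e-02,
       -1.63498667e-04, -2.21034941e-05]), 'tcp_pos': array([0.13475612, 0.50699237, 0.22149609]), 'orientation': array([-3.14021513e+00, -1.50800057e-05,  2.88180816e+00]), 'contact_force': array([-0.26654996, -0.82771387, -0.36731303]), 'torque': array([-0.03453116, -0.00521948,  0.04627104]), 'grip_force': 0.0, 'gripper_width': 0.08544107055505636}
top {'camera_matrix': array([[505.94819893,   0.        , 275.5341646 ],
       [  0.        , 505.94819893, 211.38436904],
       [  0.        ,   0.        ,   1.        ]]), 'D': array([-0.03063779,  0.        ,  0.        ,  0.        ,  0.        ]), 'position': array([ 0.25868314, -0.01567481,  1.18805483]), 'attitude': array([-2.90505920e+00, -1.07205592e-03, -1.44741763e+00])}
scene {'camera_matrix': array([[488.04769062,   0.        , 278.32688262],
       [  0.        , 488.04769062, 212.12292431],
       [  0.        ,   0.        ,   1.        ]]), 'D': array([-0.03453306,  0.        ,  0.        ,  0.        ,  0.        ]), 'position': array([ 1.40289827, -0.24863207,  0.83157206]), 'attitude': array([-2.2552049 ,  0.00316959,  1.29291821])}
```

View pics/top0.png

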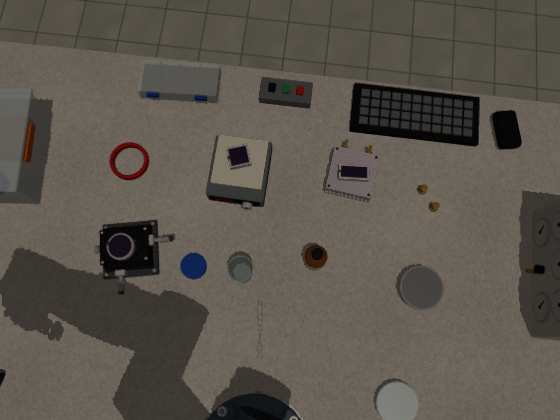

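View pics/scene0.png

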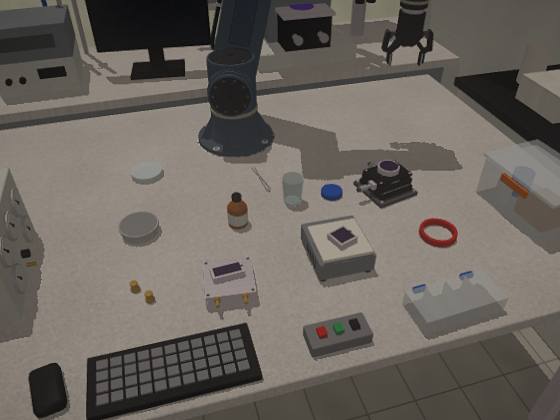

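The top view shows the stage with the round carrier (130,248), hotplate with the square (240,158), chill plate with the oblong (352,172), beaker (240,267), bottle (316,256), and two rest candidates at (421,287) and (397,402). I'll zoom in to tell those two apart.

```bash
cat > h.py <<'E'
import numpy as np, cv2
from scipy.spatial.transform import Rotation as R
from workcell import status, optics
def cam(n):
    c=optics.camera_info(n); return c["camera_matrix"],c["D"],np.array(c["position"]),R.from_euler("xyz",c["attitude"]).as_matrix()
def ray(c,px):
    K,D,p,M=c; u=cv2.undistortPoints(np.float64(px).reshape(-1,1,2),K,D).reshape(-1,2)
    return (M@np.c_[u,np.ones(len(u))].T).T
def onz(c,px,z):
    d=ray(c,px); return c[2]+d*((z-c[2][2])/d[:,2])[:,None]
def proj(c,P):
    K,D,p,M=c; return cv2.projectPoints(np.float64(P).reshape(-1,1,3),cv2.Rodrigues(M.T)[0],-M.T@p,K,D)[0].reshape(-1,2)
E
python3 - <<'E'
import cv2,numpy as np
t=cv2.imread("pics/top0.png");s=cv2.imread("pics/scene0.png")
r=lambda i,x,y,w,h,W,H:cv2.resize(i[y:y+h,x:x+w],(W,H),interpolation=cv2.INTER_CUBIC)
A=np.hstack([r(t,80,120,200,150,400,300),r(t,310,130,160,120,400,300)])
B=np.hstack([r(s,100,150,100,75,400,300),r(t,360,250,107,80,400,300)])
cv2.imwrite("pics/z1.png",np.vstack([A,B]))
cv2.imwrite("pics/z2.png",np.hstack([r(t,200,125,80,90,400,450),r(t,90,210,80,90,400,450)]))
E
```

```text
(no output)
```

View pics/z1.png

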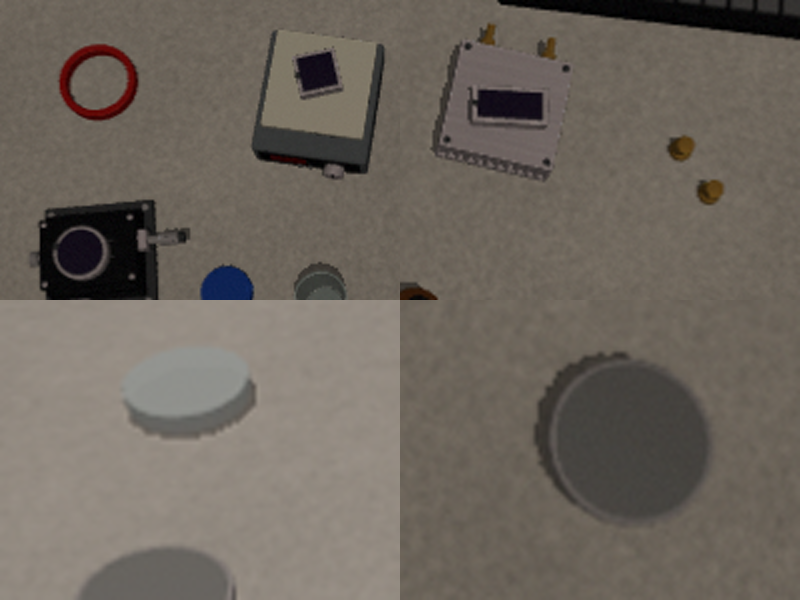

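View pics/z2.png

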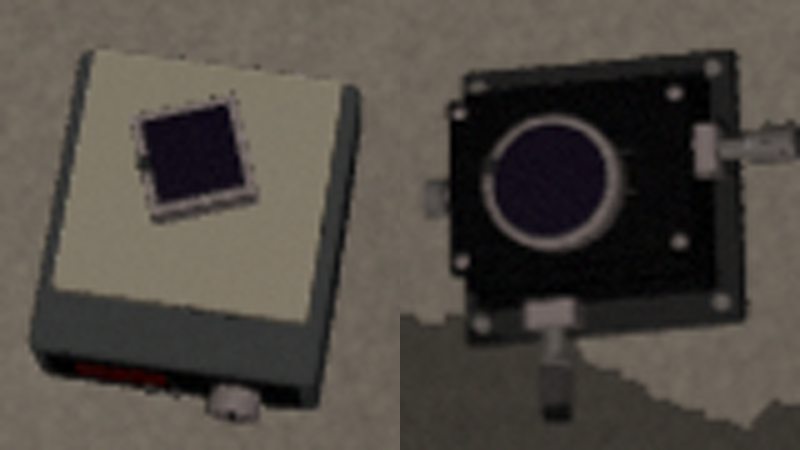

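Grey steel drum (421,287) looks like the rest; the pale one (397,402) looks like a dish. Next I'll measure everything, checking both diameters.

```bash
cat > meas.py <<'E'
from h import *
im=cv2.imread("pics/top0.png"); c=cam("top"); hsv=cv2.cvtColor(im,cv2.COLOR_BGR2HSV); g=cv2.cvtColor(im,cv2.COLOR_BGR2GRAY)
def blob(mask,x,y,w,h):
    m=np.zeros_like(mask);m[y:y+h,x:x+w]=mask[y:y+h,x:x+w]
    cs=cv2.findContours(m,cv2.RETR_EXTERNAL,cv2.CHAIN_APPROX_NONE)[0]; return max(cs,key=cv2.contourArea)
def rect(name,cnt,z):
    P=onz(c,cnt.reshape(-1,2).astype(float),z)[:,:2]
    (x,y),(w,h),a=cv2.minAreaRect((P*1000).astype(np.float32)); print(name,"ctr %.1f %.1f size %.1f %.1f ang %.1f n%d"%(x,y,w,h,a,len(cnt)))
wafer=((hsv[...,0]>115)&(hsv[...,0]<165)&(hsv[...,1]>60)&(g<60)).astype(np.uint8)*255
cv2.imwrite("pics/w.png",wafer)
rect("sq wafer",blob(wafer,222,140,32,32),.086)
rect("ob wafer",blob(wafer,332,155,45,35),.056)
rect("rd wafer",blob(wafer,100,228,40,40),.078)
white=((hsv[...,1]>35)&(g>108)).astype(np.uint8)*255
print("colours: plate",im[175,230],hsv[175,230],"bench",im[200,150],hsv[200,150],"rest",im[287,421],hsv[287,421],"dish",im[402,397],hsv[402,397],"chill",im[190,345],hsv[190,345],"beaker",hsv[267,240])
white=(abs(im.astype(int)-im[175,230]).sum(2)<45).astype(np.uint8)*255
rect("hotplate",blob(white,205,130,70,62),.070)
rest=(abs(im.astype(int)-im[287,421]).sum(2)<30).astype(np.uint8)*255
rest=cv2.morphologyEx(rest,cv2.MORPH_OPEN,np.ones((3,3)))
rect("rest",blob(rest,390,255,62,62),.028)
d=(abs(im.astype(int)-im[402,397]).sum(2)<40).astype(np.uint8)*255
rect("dish",blob(d,365,370,62,50),.02)
def screws(pts,z):
    o=[]
    for x,y in pts:
        x0,y0=int(round(x))-3,int(round(y))-3; w=g[y0:y0+7,x0:x0+7].astype(float); w=abs(w-np.median(w)); w[w<.35*w.max()]=0
        yy,xx=np.mgrid[y0:y0+7,x0:x0+7]; o.append([(w*xx).sum()/w.sum(),(w*yy).sum()/w.sum()])
    P=onz(c,o,z)[:,:2]*1000; print(np.round(o,1).tolist(),"\n",np.round(P,1).tolist(),"mean",P.mean(0).round(1),"sides",[round(float(np.linalg.norm(P[i]-P[i-1])),1) for i in range(4)])
    v=(P[0]+P[3]-P[1]-P[2]); print("dir edge1->0 deg",np.degrees(np.arctan2(v[1],v[0])).round(1))
screws([(182,232.6-0),(225,228.6),(226,258.2),(182,262.4)],.062) if 0 else screws([(90+92/5-8+0,210+113/5)]*0 or [(90+60/5,210+113/5-0),(90+275/5,210+93/5),(90+280/5,210+241/5),(90+60/5,210+262/5)],.062)
screws([(310+67/2.5,130+45/2.5),(310+166/2.5,130+68/2.5),(310+147/2.5,130+161/2.5),(310+47/2.5,130+139/2.5)],.040)
for n,p,z in(("beaker",(240,263),.08),("bottle cap",(317,253),.095),("blue",(194,266),.016)): print(n,onz(c,[p],z).round(3))
E
python3 meas.py
```

```text
sq wafer ctr 643.9 117.7 size 38.7 39.2 ang 19.1 n60
ob wafer ctr 648.7 -153.1 size 24.6 58.8 ang 4.6 n66
rd wafer ctr 404.1 351.3 size 47.9 47.0 ang 10.9 n60
colours: plate [102 117 126] [ 19  49 126] bench [ 91 101 109] [ 17  42 109] rest [63 68 71] [19 29 71] dish [120 126 126] [ 30  12 126] chill [ 95  98 109] [  6  33 109] beaker [45 13 81]
hotplate ctr 647.4 107.6 size 146.3 137.7 ang 1.7 n280
rest ctr 401.4 -335.4 size 91.9 89.6 ang 3.8 n113
dish ctr 147.3 -299.6 size 75.1 90.1 ang 6.7 n119
[[100.0, 232.6], [144.5, 228.1], [145.5, 257.9], [100.3, 262.3]] 
 [[429.7, 406.4], [452.6, 307.7], [385.6, 292.9], [363.1, 392.2]] mean [407.7 349.8] sides [68.1, 101.4, 68.6, 101.7]
dir edge1->0 deg 102.9
[[336.5, 148.0], [375.9, 157.0], [368.0, 194.6], [328.1, 186.9]] 
 [[707.5, -109.3], [696.6, -205.4], [600.6, -194.0], [607.9, -98.8]] mean [ 653.1 -151.9] sides [100.2, 96.8, 96.7, 95.5]
dir edge1->0 deg 84.5
beaker [[0.398 0.079 0.08 ]]
bottle cap [[ 0.439 -0.086  0.095]]
blue [[0.386 0.19  0.016]]
```

Stage centre is (408,350) mm with yaw 12.9°. Chill plate is (653,-152), yaw -5.5°. The rest is about (401,-335). I'll move towards the oblong on the chill plate.

Call:
drive_tool([
  [[0.78, -1, 0], [0, 0, -0.43]],
  [[0.78, -1, 0], [0, 0, -0.43]],
  [[0.78, -1, 0], [0, 0, -0.43]],
  [[0.78, -1, 0], [0, 0, -0.43]],
  [[0.78, -1, 0], [0, 0, -0.43]],
  [[0.78, -1, 0], [0, 0, -0.43]],
  [[0.78, -1, 0], [0, 0, -0.43]],
  [[0.78, -1, 0], [0, 0, -0.43]],
], hand=-1)

```text
clock: 0.77
tcp_pos: [0.2601, 0.3461, 0.2219]
orientation: [-3.141, -0.0, 2.58]
contact_force: [0.8, -0.1, 0.3]
gripper_width: 0.0853
grip_force: 0.0
```

Call:
drive_tool([
  [[0.78, -1, 0], [0, 0, -0.43]],
  [[0.78, -1, 0], [0, 0, -0.43]],
  [[0.78, -1, 0], [0, 0, -0.43]],
  [[0.78, -1, 0], [0, 0, -0.43]],
  [[0.78, -1, 0], [0, 0, -0.43]],
  [[0.78, -1, 0], [0, 0, -0.43]],
  [[0.78, -1, 0], [0, 0, -0.43]],
  [[0.78, -1, 0], [0, 0, -0.43]],
])

```text
clock: 1.43
tcp_pos: [0.3849, 0.1861, 0.2219]
orientation: [-3.141, -0.0, 2.28]
contact_force: [0.5, 0.8, -0.6]
gripper_width: 0.0849
grip_force: 0.0
```

Call:
drive_tool([
  [[0.78, -1, 0], [0, 0, -0.43]],
  [[0.78, -1, 0], [0, 0, -0.43]],
  [[0.78, -1, 0], [0, 0, -0.43]],
  [[0.78, -1, 0], [0, 0, -0.43]],
  [[0.78, -1, 0], [0, 0, -0.43]],
  [[0.78, -1, 0], [0, 0, -0.43]],
  [[0.78, -1, 0], [0, 0, -0.43]],
  [[0.78, -1, 0], [0, 0, -0.43]],
])

```text
clock: 2.1
tcp_pos: [0.5097, 0.0261, 0.2218]
orientation: [-3.141, -0.0, 1.979]
contact_force: [-0.1, 0.1, 0.5]
gripper_width: 0.0852
grip_force: 0.0
```

Call:
drive_tool([
  [[0.78, -1, 0], [0, 0, -0.43]],
  [[0.78, -1, 0], [0, 0, -0.43]],
  [[0.78, -1, 0], [0, 0, -0.43]],
  [[0.78, -1, 0], [0, 0, -0.43]],
  [[0.78, -1, 0], [0, 0, -0.43]],
  [[0.78, -1, 0], [0, 0, -0.43]],
  [[0.78, -1, 0], [0, 0, -0.43]],
  [[0.7, -0.9, 0], [0, 0, -0.43]],
])

```text
clock: 2.77
tcp_pos: [0.633, -0.132, 0.2214]
orientation: [-3.141, -0.0, 1.679]
contact_force: [-0.1, 1.1, 0.0]
gripper_width: 0.0852
grip_force: 0.0
```

```bash
cat >> h.py <<'E'
def st():
    s=status.sense(); print("t %.2f"%s["clock"],"tcp",(s["tcp_pos"]*1000).round(1),"tooly %.1f"%((np.degrees(s["orientation"][2])+90)%180),"rpy",np.degrees(s["orientation"]).round(1),"F",s["contact_force"].round(1),"w %.1f"%(s["gripper_width"]*1000),"g %.0f"%s["grip_force"],"q",s["qpos"].round(2)); return s
E
python3 - <<'E'
from h import *
c=cam("top")
P=onz(c,[(218.4,135),(269,142),(261,189.4),(210.4,183)],.07)[:,:2]*1000
print(P.round(1).tolist(),P.mean(0).round(1),[np.linalg.norm(P[i]-P[i-1]).round(1) for i in range(4)])
im=cv2.imread("pics/top0.png"); print(np.unique(1))
st(); a=optics.snapshot("wrist"); s=optics.snapshot("scene")
b=cv2.resize(s[140:260,90:250],(400,300),interpolation=cv2.INTER_CUBIC)
cv2.imwrite("pics/a1.png",np.hstack([cv2.resize(a,(400,300)),b])[:,:,::-1])
E
```

```text
[[693.8, 173.0], [691.0, 52.2], [573.7, 55.8], [574.6, 173.6]] [633.3 113.7] [np.float64(119.2), np.float64(120.8), np.float64(117.3), np.float64(117.8)]
[1]
t 2.77 tcp [ 633.  -132.   221.4] tooly 6.2 rpy [-179.9   -0.    96.2] F [-0.1  1.1  0. ] w 85.2 g 0 q [-0.21  0.45  0.31  1.43 -0.    1.26]
```

View pics/a1.png

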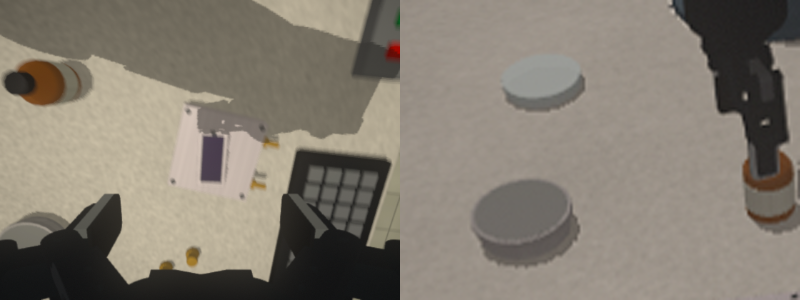

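Wrist view: chill plate with oblong carrier centred at about (212,158) in the half-size panel, bottle at left. The grey drum is clearly the steel rest. I'll cross-check the wafer position with the wrist camera.

```bash
cat >> h.py <<'E'
def wafer(n,z,lo=300,view=None):
    c=cam(n); im=optics.snapshot(n)[:,:,::-1]; hsv=cv2.cvtColor(im,cv2.COLOR_BGR2HSV)
    m=((hsv[...,0]>112)&(hsv[...,0]<165)&(hsv[...,1]>50)&(hsv[...,2]<110)).astype(np.uint8)*255
    if view: cv2.imwrite(view,im)
    for k in cv2.findContours(cv2.morphologyEx(m,cv2.MORPH_OPEN,np.ones((3,3))),cv2.RETR_EXTERNAL,cv2.CHAIN_APPROX_NONE)[0]:
        if cv2.contourArea(k)<lo: continue
        P=onz(c,k.reshape(-1,2).astype(float),z)[:,:2]*1000
        (x,y),(w,h),a=cv2.minAreaRect(P.astype(np.float32)); print(n,"px",k.reshape(-1,2).mean(0).round(0),"ctr %.1f %.1f size %.1f %.1f ang %.1f"%(x,y,w,h,a))
E
python3 -c "
from h import *
wafer('wrist',.056)
im=optics.snapshot('wrist')
cv2.imwrite('pics/a2.png',im[130:290,220:390,::-1].repeat(3,0).repeat(3,1)); st()"
```

```text
t 2.97 tcp [ 632.1 -130.9  221.1] tooly 6.3 rpy [-179.9   -0.    96.3] F [-0.  -0.6 -0.6] w 85.2 g 0 q [-0.2   0.45  0.31  1.42  0.    1.26]
```

View pics/a2.png

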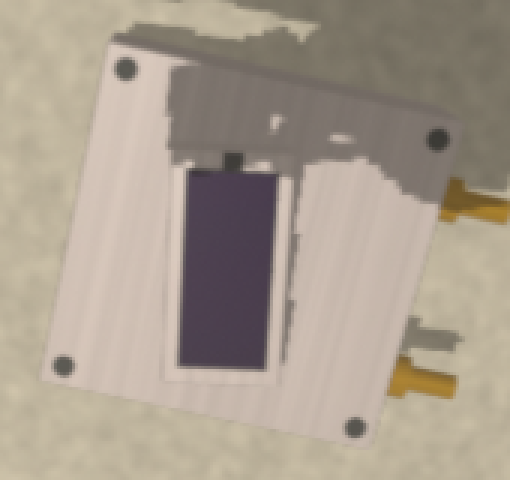

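```bash
python3 -c "
from h import *
c=cam('wrist'); f=lambda p: np.array(p)/3+[220-.33,130-.33]
W=onz(c,f([(188,168),(280,172),(268,370),(178,366)]),.056)[:,:2]*1000
S=onz(c,f([(126,68),(438,139),(355,428),(64,366)]),.040)[:,:2]*1000
print(W.round(1).tolist(),W.mean(0)); print(S.round(1).tolist(),S.mean(0))
for a,b in((W[3],W[0]),(W[2],W[1]),(S[3],S[0]),(S[2],S[1])): d=b-a; print(np.degrees(np.arctan2(d[1],d[0])).round(1),np.linalg.norm(d).round(1))
"
```

```text
[[633.2, -124.6], [659.9, -122.8], [664.4, -183.9], [637.0, -185.6]] [ 648.62068463 -154.23858541]
[[611.9, -99.7], [707.6, -110.5], [696.9, -206.5], [601.3, -195.7]] [ 654.43575686 -153.07985441]
93.5 61.1
94.2 61.2
83.7 96.6
83.6 96.7
```

Call:
drive_tool([
  [[0.42, -0.57, 0], [0, 0, -0.23]],
  [[0.41, -0.57, 0], [0, 0, -0.23]],
  [[0, 0, -1], [0, 0, 0]],
  [[0, 0, -1], [0, 0, 0]],
  [[0, 0, -1], [0, 0, 0]],
  [[0, 0, -1], [0, 0, 0]],
  [[0, 0, -1], [0, 0, 0]],
  [[0, 0, -1], [0, 0, 0]],
], hand=-0.25)

```text
clock: 3.63
tcp_pos: [0.6483, -0.1521, 0.1015]
orientation: [-3.141, -0.0, 1.643]
contact_force: [0.9, 0.1, -0.1]
gripper_width: 0.0534
grip_force: 0.0
```

Call:
drive_tool([
  [[0, 0, -0.5], [0, 0, 0]],
  [[0, 0, -0.5], [0, 0, 0]],
  [[0, 0, 0], [0, 0, 0]],
])

```text
clock: 3.88
tcp_pos: [0.648, -0.1526, 0.0806]
orientation: [-3.139, -0.001, 1.642]
contact_force: [-0.3, 0.2, 0.1]
gripper_width: 0.0536
grip_force: 0.0
```

```bash
python3 -c "
from h import *
st(); a=optics.snapshot('wrist'); s=optics.snapshot('scene')
cv2.imwrite('pics/a3.png',np.hstack([cv2.resize(a,(400,300)),cv2.resize(s[220:340,160:320],(400,300),interpolation=cv2.INTER_CUBIC)])[:,:,::-1])"
```

```text
t 3.88 tcp [ 648.  -152.6   80.6] tooly 4.1 rpy [-179.9   -0.    94.1] F [-0.3  0.2  0.1] w 53.6 g 0 q [-0.23  0.55  0.1   1.13  0.    1.27]
```

View pics/a3.png

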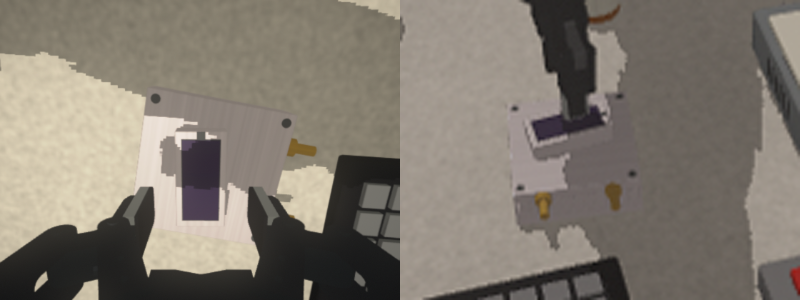

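Fingers straddle the oblong (carrier at (200,180) between the fingertips at (143,190) and (258,190)). I'll lower and grip.

Call:
drive_tool([
  [[0, 0, -0.4], [0, 0, 0]],
  [[0, 0, -0.4], [0, 0, 0]],
  [[0, 0, 0], [0, 0, 0]],
])

```text
clock: 4.23
tcp_pos: [0.6484, -0.1533, 0.0647]
orientation: [-3.14, -0.0, 1.641]
contact_force: [-0.1, -0.3, -1.4]
gripper_width: 0.0537
grip_force: 0.0
```

Call:
drive_tool([
  [[0, 0, 0], [0, 0, 0]],
  [[0, 0, 0], [0, 0, 0]],
  [[0, 0, 0], [0, 0, 0]],
  [[0, 0, 0], [0, 0, 0]],
  [[0, 0, 0], [0, 0, 0]],
], hand=1, newtons=40)

```text
clock: 4.65
tcp_pos: [0.6492, -0.1535, 0.0663]
orientation: [3.141, 0.0, 1.641]
contact_force: [0.0, -0.2, 0.0]
gripper_width: 0.0001
grip_force: 0.0
```

```bash
python3 -c "
from h import *
st(); a=optics.snapshot('wrist'); s=optics.snapshot('scene')
cv2.imwrite('pics/a4.png',np.hstack([cv2.resize(a,(400,300)),cv2.resize(s[220:340,160:320],(400,300),interpolation=cv2.INTER_CUBIC)])[:,:,::-1])"
```

```text
t 4.65 tcp [ 649.2 -153.5   66.3] tooly 4.0 rpy [180.   0.  94.] F [ 0.  -0.2  0. ] w 0.1 g 0 q [-0.23  0.56  0.08  1.09 -0.    1.27]
```

View pics/a4.png

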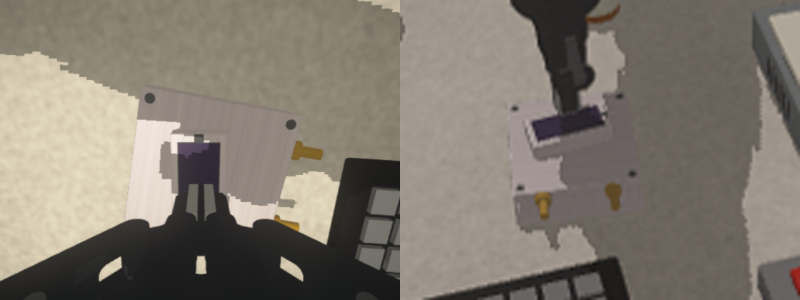

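```bash
python3 -c "
from h import *
c=cam('wrist'); s=st(); t=s['tcp_pos']; print('cam',c[2].round(3))
for d in(0,3,9,16,22): print(d,proj(c,t-[0,0,d/1000]).round(0), proj(cam('scene'),t-[0,0,d/1000]).round(0))
a=optics.snapshot('wrist'); s=optics.snapshot('scene')
x=cv2.resize(a[200:320,200:360],(400,300),interpolation=cv2.INTER_CUBIC);y=cv2.resize(s[230:290,200:280],(400,300),interpolation=cv2.INTER_CUBIC)
cv2.imwrite('pics/a5.png',np.hstack([x,y])[:,:,::-1])"
```

```text
t 4.75 tcp [ 649.1 -153.5   66.2] tooly 4.0 rpy [180.   0.  94.] F [0.6 0.8 0.3] w 0.2 g 0 q [-0.23  0.56  0.08  1.09 -0.    1.27]
cam [ 0.645 -0.088  0.218]
0 [[279. 268.]] [[227. 266.]]
3 [[279. 265.]] [[227. 267.]]
9 [[279. 260.]] [[227. 269.]]
16 [[279. 255.]] [[227. 271.]]
22 [[279. 250.]] [[227. 273.]]
```

View pics/a5.png

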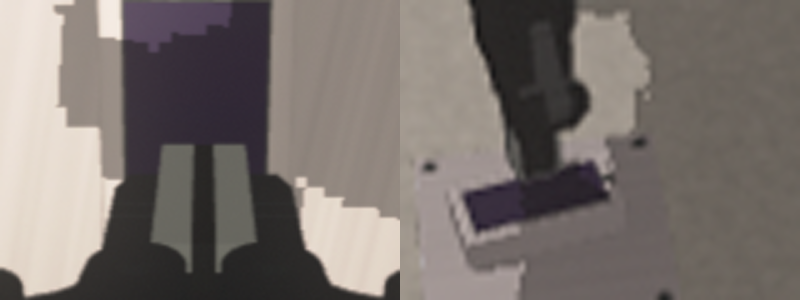

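The pads show above the carrier, with their tips near row 258 in the wrist image. So they sit roughly 20 mm higher than I had assumed, and they closed over the top without touching it. I'll reopen, go lower in steps and watch the force.

Call:
drive_tool([
  [[0, 0, 0], [0, 0, 0]],
  [[0, 0, 0], [0, 0, 0]],
  [[0, 0, 0], [0, 0, 0]],
  [[0, 0, 0], [0, 0, 0]],
  [[0, 0, 0], [0, 0, 0]],
], hand=-0.25)

```text
clock: 5.27
tcp_pos: [0.649, -0.1535, 0.0661]
orientation: [-3.141, 0.0, 1.641]
contact_force: [0.6, -0.9, 0.2]
gripper_width: 0.0533
grip_force: 0.0
```

Call:
drive_tool([
  [[0, 0, -0.25], [0, 0, 0]],
  [[0, 0, -0.25], [0, 0, 0]],
  [[0, 0, 0], [0, 0, 0]],
])

```text
clock: 5.52
tcp_pos: [0.6483, -0.1533, 0.0546]
orientation: [-3.14, -0.001, 1.641]
contact_force: [0.2, 0.0, 0.3]
gripper_width: 0.0531
grip_force: 0.0
```

```bash
python3 -c "
from h import *
c=cam('wrist'); s=st(); t=s['tcp_pos']
a=optics.snapshot('wrist'); s=optics.snapshot('scene')
e=np.array([np.cos(.07),np.sin(.07),0]);f=np.array([-np.sin(.07),np.cos(.07),0])
for d in(0,10,22): print(d,[proj(c,t-[0,0,d/1000]+sg*.0268*e+.011*f).round(0).tolist() for sg in(-1,1)])
x=cv2.resize(a[150:330,160:400],(400,300),interpolation=cv2.INTER_CUBIC);y=cv2.resize(s[230:290,200:280],(400,300),interpolation=cv2.INTER_CUBIC)
cv2.imwrite('pics/a6.png',np.hstack([x,y])[:,:,::-1])"
```

```text
t 5.52 tcp [ 648.3 -153.3   54.6] tooly 4.0 rpy [-179.9   -0.    94. ] F [0.2 0.  0.3] w 53.1 g 0 q [-0.23  0.57  0.07  1.07 -0.    1.27]
0 [[[217.0, 244.0]], [[340.0, 244.0]]]
10 [[[221.0, 237.0]], [[337.0, 237.0]]]
22 [[[225.0, 229.0]], [[334.0, 229.0]]]
```

View pics/a6.png

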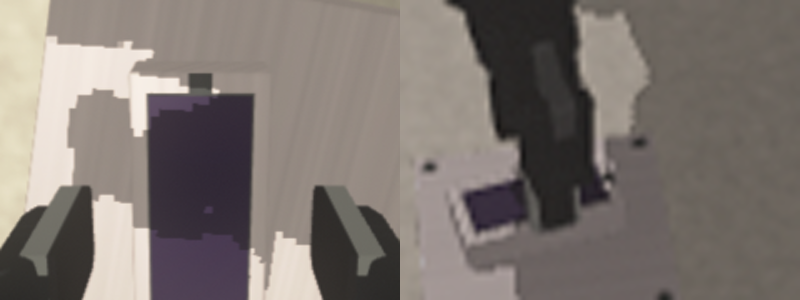

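The fingertips (215,262)/(348,262) are still clearly above the carrier top. I'll continue lowering gently and check the force each time.

Call:
drive_tool([
  [[0, 0, -0.2], [0, 0, 0]],
  [[0, 0, -0.2], [0, 0, 0]],
  [[0, 0, 0], [0, 0, 0]],
  [[0, 0, 0], [0, 0, 0]],
])

```text
clock: 5.95
tcp_pos: [0.6488, -0.1534, 0.0477]
orientation: [-3.141, -0.0, 1.641]
contact_force: [-0.6, 0.3, 0.1]
gripper_width: 0.054
grip_force: 0.0
```

```bash
python3 -c "
from h import *
c=cam('wrist'); s=st(); t=s['tcp_pos']
a=optics.snapshot('wrist'); s=optics.snapshot('scene')
x=cv2.resize(a[150:330,160:400],(400,300),interpolation=cv2.INTER_CUBIC);y=cv2.resize(s[230:290,200:280],(400,300),interpolation=cv2.INTER_CUBIC)
cv2.imwrite('pics/a7.png',np.hstack([x,y])[:,:,::-1])"
```

```text
t 5.95 tcp [ 648.8 -153.4   47.7] tooly 4.0 rpy [-180.   -0.   94.] F [-0.6  0.3  0.1] w 54.0 g 0 q [-0.23  0.57  0.06  1.06 -0.    1.27]
```

View pics/a7.png

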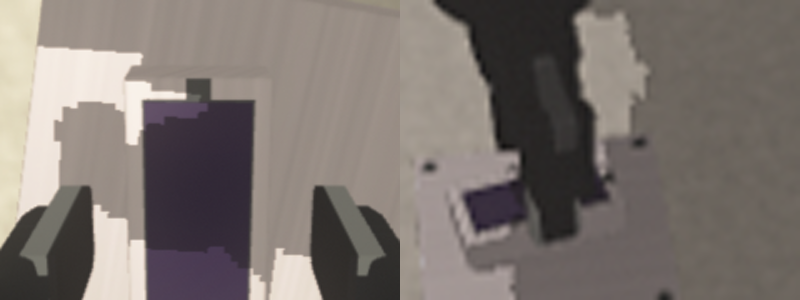

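```bash
python3 -c "
from h import *
c=cam('wrist'); t=status.sense()['tcp_pos']
r=ray(c,[(160+94*.6,150+187*.6),(160+312*.6,150+187*.6)]); k=.054/np.linalg.norm(r[0]-r[1]); print((c[2]+r*k)*1000,'tcp',t*1000)
c=cam('scene'); r=ray(c,[(200+555/5-80,230+238/5)])[0]
for x in(.67,.68,.69,.70): print(x,c[2]+r*(x-c[2][0])/r[0])
import scipy
print(c[3][:,2])
"
```

```text
[[ 622.9501423  -148.72182712   57.71784261]
 [ 676.81588    -144.91626764   57.71354163]] tcp [ 649.07153945 -153.46749376   48.122362  ]
0.67 [ 0.67       -0.14924433  0.05065481]
0.68 [ 0.68       -0.15060042  0.06131   ]
0.69 [ 0.69       -0.15195651  0.0719652 ]
0.7 [ 0.7        -0.1533126   0.08262039]
[-0.74562147  0.21061098 -0.63221171]
```

Tips triangulate to z≈58 at TCP 48, i.e. about 10 mm behind the TCP at this opening. I'll go down another 10 mm and close.

Call:
drive_tool([
  [[0, 0, -0.2], [0, 0, 0]],
  [[0, 0, -0.2], [0, 0, 0]],
  [[0, 0, -0.1], [0, 0, 0]],
  [[0, 0, 0], [0, 0, 0]],
])

```text
clock: 6.38
tcp_pos: [0.6486, -0.1534, 0.0373]
orientation: [-3.14, -0.0, 1.641]
contact_force: [0.8, 0.3, 0.2]
gripper_width: 0.0536
grip_force: 0.0
```

Call:
drive_tool([
  [[0, 0, 0], [0, 0, 0]],
  [[0, 0, 0], [0, 0, 0]],
  [[0, 0, 0], [0, 0, 0]],
  [[0, 0, 0], [0, 0, 0]],
], hand=1, newtons=40)

```text
clock: 6.72
tcp_pos: [0.6492, -0.1535, 0.0383]
orientation: [3.141, 0.0, 1.641]
contact_force: [1.1, -0.5, 0.8]
gripper_width: 0.0351
grip_force: 40.6
```

Gripped (35 mm, 40 N). I'll lift and carry it to the rest.

Call:
drive_tool([
  [[0, 0, 0.2], [0, 0, 0]],
  [[0, 0, 0.5], [0, 0, 0]],
  [[0, 0, 0.8], [0, 0, 0]],
  [[0, 0, 1], [0, 0, 0]],
  [[0, 0, 1], [0, 0, 0]],
  [[0, 0, 1], [0, 0, 0]],
  [[0, 0, 0.5], [0, 0, 0]],
  [[-0.45, -0.3, 0], [0, 0, 0]],
])

```text
clock: 7.38
tcp_pos: [0.6424, -0.1592, 0.141]
orientation: [3.136, 0.001, 1.642]
contact_force: [-0.1, -0.3, -0.4]
gripper_width: 0.0346
grip_force: 40.4
```

Call:
drive_tool([
  [[-0.95, -0.7, 0], [0, 0, 0]],
  [[-0.95, -0.7, 0], [0, 0, 0]],
  [[-0.95, -0.7, 0], [0, 0, 0]],
  [[-0.95, -0.7, 0], [0, 0, 0]],
  [[-0.95, -0.7, 0], [0, 0, 0]],
  [[-0.95, -0.7, 0], [0, 0, 0]],
  [[-0.95, -0.7, 0], [0, 0, 0]],
  [[-0.95, -0.7, 0], [0, 0, 0]],
])

```text
clock: 8.05
tcp_pos: [0.4857, -0.2719, 0.137]
orientation: [-3.14, -0.001, 1.641]
contact_force: [0.4, -0.5, -1.0]
gripper_width: 0.0344
grip_force: 40.4
```

Call:
drive_tool([
  [[-0.95, -0.7, 0], [0, 0, 0]],
  [[-0.95, -0.7, 0], [0, 0, 0]],
  [[-0.95, -0.7, 0], [0, 0, 0]],
  [[-0.7, -0.5, 0], [0, 0, 0]],
  [[-0.4, -0.3, 0], [0, 0, 0]],
  [[0, 0, 0], [0, 0, 0]],
])

```text
clock: 8.55
tcp_pos: [0.4068, -0.3301, 0.1374]
orientation: [-3.14, -0.001, 1.639]
contact_force: [0.9, -0.5, -0.2]
gripper_width: 0.0348
grip_force: 40.4
```

```bash
python3 -c "
from h import *
st(); c=cam('wrist'); a=optics.snapshot('wrist'); t=optics.snapshot('top'); ct=cam('top')
# rest ellipse predicted vs seen
th=np.linspace(0,6.28,100); P=np.c_[.4014+.051*np.cos(th),-.3354+.051*np.sin(th),.028+0*th]
for im,k in((a,c),(t,ct)): cv2.polylines(im,[proj(k,P).round().astype(np.int32)],True,(255,0,0),1)
cv2.imwrite('pics/a8.png',np.hstack([cv2.resize(a,(400,300)),cv2.resize(t[240:360,340:500],(400,300),interpolation=cv2.INTER_CUBIC)])[:,:,::-1])"
```

```text
t 8.55 tcp [ 406.8 -330.1  137.4] tooly 3.9 rpy [-179.9   -0.    93.9] F [ 0.9 -0.5 -0.2] w 34.8 g 40 q [-0.68  0.28 -0.18  1.11 -0.    0.82]
```

View pics/a8.png

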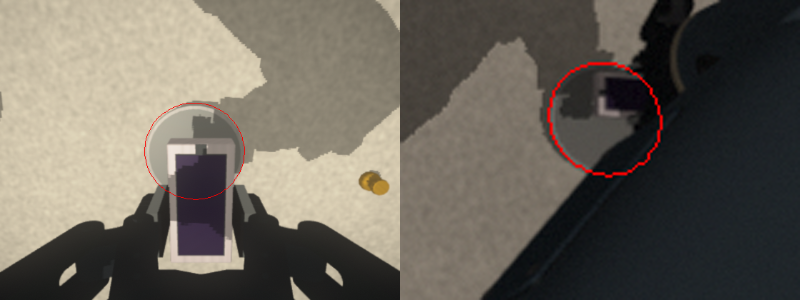

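Wrist view: the carrier is held level, and the predicted rest circle matches the rest well. I'll lower it onto the rest.

Call:
drive_tool([
  [[-0.27, -0.27, -0.5], [0, 0, 0]],
  [[0, 0, -1], [0, 0, 0]],
  [[0, 0, -1], [0, 0, 0]],
  [[0, 0, -1], [0, 0, 0]],
  [[0, 0, -0.8], [0, 0, 0]],
  [[0, 0, -0.5], [0, 0, 0]],
  [[0, 0, -0.3], [0, 0, 0]],
  [[0, 0, 0], [0, 0, 0]],
])

```text
clock: 9.32
tcp_pos: [0.4033, -0.3342, 0.0347]
orientation: [-3.14, -0.001, 1.642]
contact_force: [0.3, -0.4, -0.6]
gripper_width: 0.035
grip_force: 40.3
```

Call:
drive_tool([
  [[0, 0, -0.15], [0, 0, 0]],
  [[0, 0, -0.1], [0, 0, 0]],
  [[0, 0, 0], [0, 0, 0]],
])

```text
clock: 9.57
tcp_pos: [0.404, -0.3351, 0.0314]
orientation: [3.141, 0.001, 1.641]
contact_force: [-1.4, 1.0, -0.8]
gripper_width: 0.0348
grip_force: 40.4
```

Call:
drive_tool([
  [[0, 0, -0.1], [0, 0, 0]],
  [[0, 0, -0.05], [0, 0, 0]],
  [[0, 0, 0], [0, 0, 0]],
])

```text
clock: 9.82
tcp_pos: [0.4037, -0.3349, 0.0281]
orientation: [3.142, 0.0, 1.641]
contact_force: [0.4, -0.5, -1.3]
gripper_width: 0.0347
grip_force: 40.4
```

Call:
drive_tool([
  [[0, 0, -0.04], [0, 0, 0]],
  [[0, 0, 0], [0, 0, 0]],
])

```text
clock: 9.98
tcp_pos: [0.4036, -0.3349, 0.0273]
orientation: [-3.142, 0.0, 1.641]
contact_force: [1.0, -1.2, -1.3]
gripper_width: 0.0347
grip_force: 40.4
```

```bash
python3 -c "
from h import *
st()"
```

```text
t 9.98 tcp [ 403.6 -334.9   27.3] tooly 4.0 rpy [-180.    0.   94.] F [ 1.  -1.2 -1.3] w 34.7 g 40 q [-0.69  0.38 -0.35  0.84 -0.    0.81]
```

Call:
drive_tool([
  [[-0.1, 0, -0.04], [0, 0, 0]],
  [[0, 0, 0], [0, 0, 0]],
])

```text
clock: 10.15
tcp_pos: [0.4013, -0.3348, 0.0264]
orientation: [-3.141, -0.0, 1.641]
contact_force: [-0.0, -0.5, -0.4]
gripper_width: 0.0349
grip_force: 40.4
```

Call:
drive_tool([
  [[0, 0, -0.04], [0, 0, 0]],
  [[0, 0, 0], [0, 0, 0]],
])

```text
clock: 10.32
tcp_pos: [0.4014, -0.3348, 0.0262]
orientation: [-3.141, 0.0, 1.641]
contact_force: [-2.2, 1.4, 6.1]
gripper_width: 0.0345
grip_force: 41.1
```

Touched down at 26.3 as predicted. Release and lift.

Call:
drive_tool([
  [[0, 0, 0], [0, 0, 0]],
  [[0, 0, 0], [0, 0, 0]],
  [[0, 0, 0], [0, 0, 0]],
  [[0, 0, 0.3], [0, 0, 0]],
  [[0, 0, 0.5], [0, 0, 0]],
  [[0, 0, 1], [0, 0, 0]],
  [[0, 0, 1], [0, 0, 0]],
  [[0, 0, 1], [0, 0, 0]],
], hand=-0.25)

```text
clock: 10.98
tcp_pos: [0.4016, -0.3349, 0.1034]
orientation: [3.142, 0.0, 1.641]
contact_force: [-0.5, 0.1, -1.1]
gripper_width: 0.0536
grip_force: 0.0
```

Call:
drive_tool([
  [[0, 0, 1], [0, 0, 0]],
  [[0, 0, 1], [0, 0, 0]],
  [[0, 0, 1], [0, 0, 0]],
  [[0, 0, 1], [0, 0, 0]],
  [[0, 0, 0], [0, 0, 0]],
], hand=-1)

```text
clock: 11.4
tcp_pos: [0.4031, -0.3361, 0.1865]
orientation: [3.137, 0.005, 1.641]
contact_force: [-0.1, 0.4, 1.5]
gripper_width: 0.0858
grip_force: 0.0
```

```bash
python3 -c "
from h import *
st(); wafer('wrist',.044,view='pics/b1.png'); wafer('top',.044,lo=150)"
```

```text
t 11.40 tcp [ 403.1 -336.1  186.5] tooly 4.0 rpy [179.7   0.3  94. ] F [-0.1  0.4  1.5] w 85.8 g 0 q [-0.69  0.25 -0.09  1.22 -0.    0.81]
wrist px [279. 208.] ctr 403.5 -346.6 size 23.6 36.7 ang 4.5
top px [424. 286.] ctr 402.0 -335.3 size 22.4 57.8 ang 6.9
top px [119. 246.] ctr 408.5 362.6 size 49.4 48.4 ang 10.9
top px [238. 155.] ctr 658.5 122.7 size 40.2 40.8 ang 19.1
```

Parked at (402,-335), lying flat. Next is the square on the hotplate.

Call:
drive_tool([
  [[0.505, 0.945, 0], [0, 0, 0.126]],
  [[0.505, 0.945, 0], [0, 0, 0.126]],
  [[0.505, 0.945, 0], [0, 0, 0.126]],
  [[0.505, 0.945, 0], [0, 0, 0.126]],
  [[0.505, 0.945, 0], [0, 0, 0.126]],
  [[0.505, 0.945, 0], [0, 0, 0.126]],
  [[0.505, 0.945, 0], [0, 0, 0.126]],
  [[0.505, 0.945, 0], [0, 0, 0.126]],
])

```text
clock: 12.17
tcp_pos: [0.4822, -0.1824, 0.1809]
orientation: [-3.14, -0.001, 1.729]
contact_force: [0.8, -0.1, 0.3]
gripper_width: 0.0852
grip_force: 0.0
```

Call:
drive_tool([
  [[0.505, 0.945, 0], [0, 0, 0.126]],
  [[0.505, 0.945, 0], [0, 0, 0.126]],
  [[0.505, 0.945, 0], [0, 0, 0.126]],
  [[0.505, 0.945, 0], [0, 0, 0.126]],
  [[0.505, 0.945, 0], [0, 0, 0.126]],
  [[0.505, 0.945, 0], [0, 0, 0.126]],
  [[0.505, 0.945, 0], [0, 0, 0.126]],
  [[0.505, 0.945, 0], [0, 0, 0.126]],
])

```text
clock: 12.83
tcp_pos: [0.563, -0.0314, 0.1807]
orientation: [-3.14, -0.001, 1.817]
contact_force: [-0.3, 0.4, -0.8]
gripper_width: 0.0855
grip_force: 0.0
```

Call:
drive_tool([
  [[0.505, 0.945, 0], [0, 0, 0.126]],
  [[0.505, 0.945, 0], [0, 0, 0.126]],
  [[0.505, 0.945, 0], [0, 0, 0.126]],
  [[0.505, 0.945, 0], [0, 0, 0.126]],
  [[0.505, 0.945, 0], [0, 0, 0.126]],
  [[0.505, 0.945, 0], [0, 0, 0.126]],
  [[0.505, 0.945, 0], [0, 0, 0.126]],
  [[0.505, 0.945, 0], [0, 0, 0.126]],
])

```text
clock: 13.5
tcp_pos: [0.6438, 0.1196, 0.1806]
orientation: [-3.14, -0.0, 1.905]
contact_force: [-0.2, -0.3, 0.6]
gripper_width: 0.0854
grip_force: 0.0
```

Call:
drive_tool([
  [[0, 0, 0], [0, 0, 0]],
  [[0, 0, 0], [0, 0, 0]],
])

```text
clock: 13.67
tcp_pos: [0.6436, 0.1195, 0.1803]
orientation: [-3.139, -0.0, 1.906]
contact_force: [0.4, 0.1, -0.9]
gripper_width: 0.0855
grip_force: 0.0
```

```bash
python3 -c "
from h import *
st(); wafer('wrist',.086,view='pics/b2.png')"
```

```text
t 13.67 tcp [643.6 119.5 180.3] tooly 19.2 rpy [-179.9   -0.   109.2] F [ 0.4  0.1 -0.9] w 85.5 g 0 q [ 0.18  0.48  0.25  1.34 -0.    1.42]
```

View pics/b2.png

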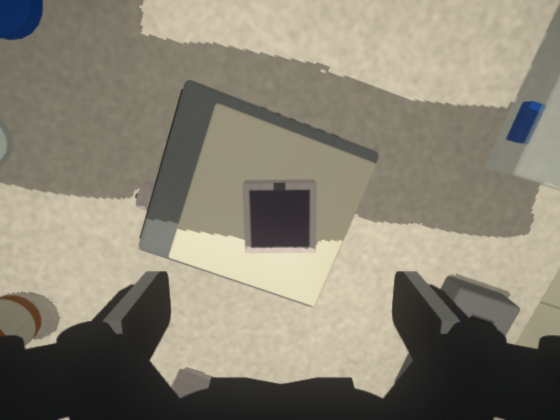

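Wrist view: square wafer corners at (250,190), (310,190), (310,247), (250,248). Hotplate corners at (217,104), (378,155), (315,306), (169,258). Both convert below.

```bash
python3 -c "
from h import *
c=cam('wrist')
W=onz(c,[(250,190),(310,190),(310,247),(250,248)],.086)[:,:2]*1000
S=onz(c,[(217,104),(378,155),(315,306),(169,258)],.070)[:,:2]*1000
for A in(W,S):
  d=A[1]-A[0]; print(A.mean(0).round(1),np.degrees(np.arctan2(d[1],d[0])).round(1),[np.linalg.norm(A[i]-A[i-1]).round(1) for i in range(4)])
"
```

```text
[644.7 114.2] 19.2 [np.float64(41.8), np.float64(40.7), np.float64(41.0), np.float64(42.5)]
[636.7 113.8] 2.1 [np.float64(119.2), np.float64(116.7), np.float64(124.8), np.float64(118.6)]
```

Call:
drive_tool([
  [[0.03, -0.15, -0.5], [0, 0, 0]],
  [[0, 0, -1], [0, 0, 0]],
  [[0, 0, -1], [0, 0, 0]],
  [[0, 0, -1], [0, 0, 0]],
  [[0, 0, -0.8], [0, 0, 0]],
  [[0, 0, -0.6], [0, 0, 0]],
  [[0, 0, -0.3], [0, 0, 0]],
  [[0, 0, -0.2], [0, 0, 0]],
], hand=-0.55)

```text
clock: 14.38
tcp_pos: [0.6437, 0.1146, 0.0725]
orientation: [-3.14, -0.0, 1.904]
contact_force: [0.9, 0.4, -0.7]
gripper_width: 0.0661
grip_force: 0.0
```

Call:
drive_tool([
  [[0, 0, -0.15], [0, 0, 0]],
  [[0, 0, 0], [0, 0, 0]],
])

```text
clock: 14.55
tcp_pos: [0.6446, 0.1153, 0.0706]
orientation: [-3.141, 0.0, 1.904]
contact_force: [0.5, 0.4, 0.3]
gripper_width: 0.0663
grip_force: 0.0
```

Call:
drive_tool([
  [[0, 0, 0], [0, 0, 0]],
  [[0, 0, 0], [0, 0, 0]],
  [[0, 0, 0], [0, 0, 0]],
  [[0, 0, 0], [0, 0, 0]],
], hand=1, newtons=40)

```text
clock: 14.88
tcp_pos: [0.6452, 0.1157, 0.0718]
orientation: [3.14, 0.001, 1.905]
contact_force: [-1.8, -0.7, 6.5]
gripper_width: 0.0474
grip_force: 41.0
```

Call:
drive_tool([
  [[0, 0, 0.1], [0, 0, 0]],
  [[0, 0, 0.3], [0, 0, 0]],
  [[0, 0, 0.6], [0, 0, 0]],
  [[0, 0, 1], [0, 0, 0]],
  [[0, 0, 1], [0, 0, 0]],
  [[0, 0, 0.7], [0, 0, 0]],
  [[0, 0, 0.3], [0, 0, 0]],
  [[0, 0, 0], [0, 0, 0]],
])

```text
clock: 15.55
tcp_pos: [0.6455, 0.1159, 0.1524]
orientation: [3.139, 0.0, 1.905]
contact_force: [1.0, 0.0, -0.9]
gripper_width: 0.0479
grip_force: 41.4
```

Call:
drive_tool([
  [[0.03, -0.5, 0], [0, 0, -0.3]],
  [[0.03, -0.9, 0], [0, 0, -0.36]],
  [[0.03, -1, 0], [0, 0, -0.36]],
  [[0.03, -1, 0], [0, 0, -0.36]],
  [[0.03, -1, 0], [0, 0, -0.36]],
  [[0.03, -1, 0], [0, 0, -0.36]],
  [[0.03, -1, 0], [0, 0, -0.36]],
  [[0.03, -1, 0], [0, 0, -0.36]],
])

```text
clock: 16.22
tcp_pos: [0.6485, -0.0339, 0.1491]
orientation: [-3.139, -0.0, 1.655]
contact_force: [-0.4, 0.4, -0.8]
gripper_width: 0.0477
grip_force: 41.4
```

Call:
drive_tool([
  [[0.03, -1, 0], [0, 0, -0.36]],
  [[0.03, -1, 0], [0, 0, -0.36]],
  [[0.03, -1, 0], [0, 0, -0.36]],
  [[0.03, -1, 0], [0, 0, -0.36]],
  [[0.03, -0.9, 0], [0, 0, -0.36]],
  [[0.03, -0.7, 0], [0, 0, -0.36]],
  [[0, -0.3, 0], [0, 0, 0]],
  [[0, 0, 0], [0, 0, 0]],
])

```text
clock: 16.88
tcp_pos: [0.6525, -0.1517, 0.1497]
orientation: [-3.14, -0.0, 1.468]
contact_force: [0.1, -0.6, -0.9]
gripper_width: 0.048
grip_force: 41.4
```

```bash
python3 -c "
from h import *
s=st(); c=cam('wrist'); im=optics.snapshot('wrist')[:,:,::-1]; hsv=cv2.cvtColor(im,cv2.COLOR_BGR2HSV); cv2.imwrite('pics/b3.png',im)
# wafer contour: dark purple
for lo,hi in((100,170),):
  m=((hsv[...,0]>lo)&(hsv[...,0]<hi)&(hsv[...,1]>35)).astype(np.uint8)*255
  for k in cv2.findContours(m,0,1)[0]:
    if cv2.contourArea(k)>400: print(cv2.minAreaRect(k),cv2.contourArea(k), hsv[tuple(k.reshape(-1,2).mean(0).astype(int)[::-1])])
print(onz(c,[(279,212)],.1).round(3), proj(c,s['tcp_pos']).round(0))
"
```

```text
t 16.88 tcp [ 652.5 -151.7  149.7] tooly 174.1 rpy [-179.9   -0.    84.1] F [ 0.1 -0.6 -0.9] w 48.0 g 41 q [-0.23  0.52  0.23  1.29 -0.    1.44]
((281.0, 279.5), (99.99998474121094, 90.99998474121094), -0.0) 8689.5 [138  70  55]
[[ 0.654 -0.139  0.1  ]] [[279. 268.]]
```

```bash
python3 -c "
from h import *
s=st(); c=cam('wrist'); 
for dz in(.015,.0177): print(onz(c,[(231,234),(331,234),(331,325),(231,325),(281,279.5)],s['tcp_pos'][2]+dz)*1000)
"
```

```text
t 16.93 tcp [ 652.6 -150.7  149.9] tooly 174.2 rpy [-179.9   -0.    84.2] F [-1.   0.5 -0.9] w 47.9 g 41 q [-0.23  0.52  0.23  1.29  0.    1.45]
[[ 636.41074462 -128.20796424  164.93823282]
 [ 675.15129702 -132.11222893  164.93823282]
 [ 672.49017294 -171.79970363  164.93823282]
 [ 631.07166613 -167.63805985  164.93823282]
 [ 653.84778759 -149.30904705  164.93823282]]
[[ 636.88290036 -127.37308143  167.63823282]
 [ 674.86121533 -131.20052799  167.63823282]
 [ 672.25245005 -170.10713415  167.63823282]
 [ 631.64887059 -166.02737255  167.63823282]
 [ 653.97686183 -148.05899114  167.63823282]]
```

Call:
drive_tool([
  [[0, -0.15, -0.4], [0, 0, 0]],
  [[0, 0, -1], [0, 0, 0]],
  [[0, 0, -1], [0, 0, 0]],
  [[0, 0, -1], [0, 0, 0]],
  [[0, 0, -0.9], [0, 0, 0]],
  [[0, 0, -0.5], [0, 0, 0]],
  [[0, 0, -0.3], [0, 0, 0]],
  [[0, 0, 0], [0, 0, 0]],
])

```text
clock: 17.6
tcp_pos: [0.6524, -0.1525, 0.0474]
orientation: [-3.14, -0.0, 1.471]
contact_force: [-0.7, 0.1, -1.2]
gripper_width: 0.0479
grip_force: 41.4
```

Call:
drive_tool([
  [[0, 0, -0.05], [0, 0, 0]],
  [[0, 0, 0], [0, 0, 0]],
])

```text
clock: 17.77
tcp_pos: [0.6537, -0.1532, 0.0486]
orientation: [3.14, 0.0, 1.47]
contact_force: [0.7, -0.1, -1.9]
gripper_width: 0.0477
grip_force: 41.4
```

Call:
drive_tool([
  [[0, 0, -0.05], [0, 0, 0]],
  [[0, 0, 0], [0, 0, 0]],
])

```text
clock: 17.93
tcp_pos: [0.6535, -0.1534, 0.0474]
orientation: [3.14, 0.0, 1.47]
contact_force: [0.1, -0.3, -1.0]
gripper_width: 0.0475
grip_force: 41.4
```

Call:
drive_tool([
  [[0, 0, -0.05], [0, 0, 0]],
  [[0, 0, 0], [0, 0, 0]],
])

```text
clock: 18.1
tcp_pos: [0.6532, -0.1533, 0.0459]
orientation: [3.141, 0.0, 1.47]
contact_force: [0.5, -0.6, -1.5]
gripper_width: 0.0477
grip_force: 41.4
```

Call:
drive_tool([
  [[0, 0, -0.1], [0, 0, 0]],
  [[0, 0, 0], [0, 0, 0]],
])

```text
clock: 18.27
tcp_pos: [0.6529, -0.1532, 0.0434]
orientation: [-3.141, -0.0, 1.47]
contact_force: [-0.1, 1.0, -1.1]
gripper_width: 0.0477
grip_force: 41.4
```

Call:
drive_tool([
  [[0, 0, -0.05], [0, 0, 0]],
  [[0, 0, 0], [0, 0, 0]],
])

```text
clock: 18.43
tcp_pos: [0.6529, -0.1533, 0.0424]
orientation: [-3.141, -0.0, 1.47]
contact_force: [0.0, -0.3, -1.2]
gripper_width: 0.0477
grip_force: 41.4
```

Call:
drive_tool([
  [[0, 0, -0.04], [0, 0, 0]],
  [[0, 0, 0], [0, 0, 0]],
])

```text
clock: 18.6
tcp_pos: [0.6531, -0.1533, 0.042]
orientation: [3.142, 0.0, 1.47]
contact_force: [-1.0, 0.3, 0.2]
gripper_width: 0.0479
grip_force: 41.6
```

Call:
drive_tool([
  [[0, 0, -0.02], [0, 0, 0]],
  [[0, 0, 0], [0, 0, 0]],
])

```text
clock: 18.77
tcp_pos: [0.6531, -0.1533, 0.0419]
orientation: [3.141, 0.0, 1.47]
contact_force: [-1.5, 0.5, 3.4]
gripper_width: 0.0476
grip_force: 42.2
```

Call:
drive_tool([
  [[0, 0, 0], [0, 0, 0]],
  [[0, 0, 0], [0, 0, 0]],
  [[0, 0, 0], [0, 0, 0]],
  [[0, 0, 0.3], [0, 0, 0]],
  [[0, 0, 0.5], [0, 0, 0]],
  [[0, 0, 1], [0, 0, 0]],
  [[0, 0, 1], [0, 0, 0]],
  [[0, 0, 1], [0, 0, 0]],
], hand=-0.55)

```text
clock: 19.43
tcp_pos: [0.6531, -0.1533, 0.1193]
orientation: [3.141, 0.0, 1.47]
contact_force: [0.8, 0.1, -0.2]
gripper_width: 0.0662
grip_force: 0.0
```

Call:
drive_tool([
  [[0, 0, 1], [0, 0, 0]],
  [[0, 0, 1], [0, 0, 0]],
  [[0, 0, 1], [0, 0, 0]],
  [[0, 0, 0.5], [0, 0, 0]],
  [[0, 0, 0], [0, 0, 0]],
  [[0, 0, 0], [0, 0, 0]],
], hand=-1)

```text
clock: 19.93
tcp_pos: [0.6533, -0.1533, 0.1878]
orientation: [3.141, 0.0, 1.47]
contact_force: [0.0, -0.4, -0.5]
gripper_width: 0.0857
grip_force: 0.0
```

```bash
python3 -c "
from h import *
st(); wafer('top',.056,lo=150); c=cam('wrist');im=optics.snapshot('wrist')[:,:,::-1]; cv2.imwrite('pics/b4.png',im); hsv=cv2.cvtColor(im,cv2.COLOR_BGR2HSV)
m=((hsv[...,0]>100)&(hsv[...,0]<170)&(hsv[...,1]>35)).astype(np.uint8)*255
for k in cv2.findContours(m,0,1)[0]:
    if cv2.contourArea(k)>800: print(cv2.minAreaRect((onz(c,k.reshape(-1,2).astype(float),.056)[:,:2]*1000).astype(np.float32)))
"
```

```text
t 19.93 tcp [ 653.3 -153.3  187.8] tooly 174.2 rpy [179.9   0.   84.2] F [ 0.  -0.4 -0.5] w 85.7 g 0 q [-0.23  0.51  0.31  1.37 -0.    1.44]
top px [424. 286.] ctr 400.5 -331.7 size 22.2 56.7 ang 6.9
top px [118. 245.] ctr 407.8 364.8 size 36.5 49.1 ang 78.9
((654.1491088867188, -153.2280731201172), (38.59299850463867, 38.82929992675781), 84.27247619628906)
```

The square is centred on the chill plate (654.1,-153.2 against 654.4,-153.1). Now the round one.

Call:
drive_tool([
  [[-0.479, 0.97, 0], [0, 0, 0]],
  [[-0.479, 0.97, 0], [0, 0, 0]],
  [[-0.479, 0.97, 0], [0, 0, 0]],
  [[-0.479, 0.97, 0], [0, 0, 0]],
  [[-0.479, 0.97, 0], [0, 0, 0]],
  [[-0.479, 0.97, 0], [0, 0, 0]],
  [[-0.479, 0.97, 0], [0, 0, 0]],
  [[-0.479, 0.97, 0], [0, 0, 0]],
])

```text
clock: 20.7
tcp_pos: [0.5751, 0.0028, 0.186]
orientation: [-3.139, 0.0, 1.47]
contact_force: [0.9, -0.1, -0.0]
gripper_width: 0.0855
grip_force: 0.0
```

Call:
drive_tool([
  [[-0.479, 0.97, 0], [0, 0, 0]],
  [[-0.479, 0.97, 0], [0, 0, 0]],
  [[-0.479, 0.97, 0], [0, 0, 0]],
  [[-0.479, 0.97, 0], [0, 0, 0]],
  [[-0.479, 0.97, 0], [0, 0, 0]],
  [[-0.479, 0.97, 0], [0, 0, 0]],
  [[-0.479, 0.97, 0], [0, 0, 0]],
  [[-0.479, 0.97, 0], [0, 0, 0]],
])

```text
clock: 21.37
tcp_pos: [0.4985, 0.1578, 0.1862]
orientation: [-3.139, 0.001, 1.47]
contact_force: [0.1, 0.2, -0.8]
gripper_width: 0.0849
grip_force: 0.0
```

Call:
drive_tool([
  [[-0.479, 0.97, 0], [0, 0, 0]],
  [[-0.479, 0.97, 0], [0, 0, 0]],
  [[-0.479, 0.97, 0], [0, 0, 0]],
  [[-0.479, 0.97, 0], [0, 0, 0]],
  [[-0.479, 0.97, 0], [0, 0, 0]],
  [[-0.479, 0.97, 0], [0, 0, 0]],
  [[-0.479, 0.97, 0], [0, 0, 0]],
  [[-0.479, 0.97, 0], [0, 0, 0]],
])

```text
clock: 22.03
tcp_pos: [0.4219, 0.3128, 0.1862]
orientation: [-3.14, 0.001, 1.47]
contact_force: [1.4, -0.5, 0.3]
gripper_width: 0.0852
grip_force: 0.0
```

Call:
drive_tool([
  [[-0.479, 0.97, 0], [0, 0, 0]],
  [[-0.479, 0.97, 0], [0, 0, 0]],
  [[0, 0, 0], [0, 0, 0]],
  [[0, 0, 0], [0, 0, 0]],
])

```text
clock: 22.37
tcp_pos: [0.403, 0.3514, 0.1862]
orientation: [-3.14, 0.002, 1.472]
contact_force: [-0.2, -0.9, -0.1]
gripper_width: 0.0852
grip_force: 0.0
```

```bash
python3 -c "
from h import *
st(); c=cam('wrist');im=optics.snapshot('wrist')[:,:,::-1]; cv2.imwrite('pics/b5.png',im); hsv=cv2.cvtColor(im,cv2.COLOR_BGR2HSV)
m=((hsv[...,0]>100)&(hsv[...,0]<170)&(hsv[...,1]>35)&(hsv[...,2]>25)).astype(np.uint8)*255
for k in cv2.findContours(m,0,1)[0]:
    if cv2.contourArea(k)>800: print(k.reshape(-1,2).mean(0),cv2.minAreaRect((onz(c,k.reshape(-1,2).astype(float),.078)[:,:2]*1000).astype(np.float32)))
g=cv2.cvtColor(im,cv2.COLOR_BGR2GRAY)
# predicted screw pixels
P=np.array([[429.7,406.4],[452.6,307.7],[385.6,292.9],[363.1,392.2]])/1000
pp=proj(c,np.c_[P,[.062]*4]); print(pp.round(0).tolist())
o=[]
for x,y in pp.astype(int):
    w=g[y-10:y+11,x-10:x+11].astype(float)-np.median(g[y-10:y+11,x-10:x+11]); m=(w>.5*w.max()).astype(np.uint8)
    n,l,s,ce=cv2.connectedComponentsWithStats(m); i=1+np.argmax(s[1:,4]); o.append(ce[i]+[x-10,y-10]); print(w.max(),s[i].tolist())
S=onz(c,o,.062)[:,:2]*1000; print(np.round(o,1).tolist(),S.round(1).tolist(),S.mean(0))
"
```

```text
t 22.37 tcp [403.  351.4 186.2] tooly 174.4 rpy [-1.799e+02  1.000e-01  8.440e+01] F [-0.2 -0.9 -0.1] w 85.2 g 0 q [ 0.72  0.27 -0.06  1.24 -0.    2.39]
[281.41040462 345.53179191] ((393.11456298828125, 238.0230255126953), (54.77292251586914, 47.56028366088867), 84.42390441894531)
[282.31413613 210.37696335] ((404.6186828613281, 348.8742370605469), (49.72478103637695, 49.787479400634766), 21.49718475341797)
[[309.0, 126.0], [347.0, 251.0], [266.0, 275.0], [221.0, 155.0]]
164.0 [11, 13, 8, 8, 55]
108.0 [8, 10, 8, 7, 44]
106.0 [0, 12, 21, 9, 84]
130.0 [11, 15, 9, 6, 44]
[[312.5, 132.8], [348.2, 253.2], [262.2, 282.5], [224.8, 161.7]] [[431.9, 401.5], [453.1, 305.4], [382.2, 286.8], [365.4, 387.0]] [408.15266706 345.17643494]
```

Call:
drive_tool([
  [[0.06, -0.085, -0.5], [0, 0, 0]],
  [[0, 0, -1], [0, 0, 0]],
  [[0, 0, -1], [0, 0, 0]],
  [[0, 0, -1], [0, 0, 0]],
  [[0, 0, -1], [0, 0, 0]],
  [[0, 0, -0.8], [0, 0, 0]],
  [[0, 0, -0.5], [0, 0, 0]],
  [[0, 0, -0.2], [0, 0, 0]],
], hand=-0.9)

```text
clock: 23.08
tcp_pos: [0.4047, 0.3478, 0.0654]
orientation: [-3.14, 0.002, 1.469]
contact_force: [-0.6, -0.0, 0.2]
gripper_width: 0.0813
grip_force: 0.0
```

Call:
drive_tool([
  [[0, 0, -0.1], [0, 0, 0]],
  [[0, 0, -0.1], [0, 0, 0]],
  [[0, 0, 0], [0, 0, 0]],
])

```text
clock: 23.33
tcp_pos: [0.4056, 0.3495, 0.0639]
orientation: [3.141, -0.001, 1.47]
contact_force: [0.2, -0.0, -0.1]
gripper_width: 0.0813
grip_force: 0.0
```

Call:
drive_tool([
  [[0, 0, 0], [0, 0, 0]],
  [[0, 0, 0], [0, 0, 0]],
  [[0, 0, 0], [0, 0, 0]],
  [[0, 0, 0], [0, 0, 0]],
], hand=1, newtons=40)

```text
clock: 23.67
tcp_pos: [0.4078, 0.3523, 0.0679]
orientation: [3.136, -0.007, 1.47]
contact_force: [12.2, -0.9, 34.2]
gripper_width: 0.0338
grip_force: 18.0
```

The fingers rode onto the top of the disc, because the tips sit higher at wide openings. I'll unload, open and look again.

Call:
drive_tool([
  [[0, 0, 0.5], [0, 0, 0]],
  [[0, 0, 0.8], [0, 0, 0]],
  [[0, 0, 1], [0, 0, 0]],
  [[0, 0, 0], [0, 0, 0]],
])

```text
clock: 24.0
tcp_pos: [0.4067, 0.3508, 0.1132]
orientation: [3.138, -0.004, 1.47]
contact_force: [0.4, 0.5, 0.4]
gripper_width: -0.0001
grip_force: 0.0
```

Call:
drive_tool([
  [[0, 0, 1], [0, 0, 0]],
  [[0, 0, 1], [0, 0, 0]],
  [[0, 0, 1], [0, 0, 0]],
  [[0, 0, 0.8], [0, 0, 0]],
  [[0, 0, 0], [0, 0, 0]],
  [[0, 0, 0], [0, 0, 0]],
], hand=-1)

```text
clock: 24.5
tcp_pos: [0.4055, 0.3498, 0.186]
orientation: [3.14, -0.001, 1.47]
contact_force: [-1.0, -0.0, -0.5]
gripper_width: 0.072
grip_force: 0.0
```

```bash
cat > wr.py <<'E'
from h import *
import sys
z=float(sys.argv[1]); s=st(); c=cam('wrist');im=optics.snapshot('wrist')[:,:,::-1]; cv2.imwrite(f'pics/w{s["clock"]:.2f}.png',im); hsv=cv2.cvtColor(im,cv2.COLOR_BGR2HSV)
m=((hsv[...,0]>100)&(hsv[...,0]<170)&(hsv[...,1]>35)&(hsv[...,2]>25)).astype(np.uint8)*255
for k in cv2.findContours(m,0,1)[0]:
    if cv2.contourArea(k)>800: print(k.reshape(-1,2).mean(0),cv2.minAreaRect((onz(c,k.reshape(-1,2).astype(float),z)[:,:2]*1000).astype(np.float32)))
E
python3 wr.py .078
```

```text
t 24.50 tcp [405.5 349.8 186. ] tooly 174.2 rpy [ 1.799e+02 -1.000e-01  8.420e+01] F [-1.  -0.  -0.5] w 72.0 g 0 q [ 0.71  0.27 -0.06  1.24  0.    2.38]
[278.22413793 345.22413793] ((393.0722961425781, 237.45330810546875), (54.53724670410156, 46.763675689697266), 84.21307373046875)
[278.27225131 209.23036649] ((404.5386962890625, 349.1910705566406), (49.366268157958984, 49.483272552490234), 84.25476837158203)
```

Carrier unmoved at (404.5,349.2). I'll retry about 10 mm lower.

Call:
drive_tool([
  [[-0.05, -0.02, -0.5], [0, 0, 0]],
  [[0, 0, -1], [0, 0, 0]],
  [[0, 0, -1], [0, 0, 0]],
  [[0, 0, -1], [0, 0, 0]],
  [[0, 0, -1], [0, 0, 0]],
  [[0, 0, -0.9], [0, 0, 0]],
  [[0, 0, -0.6], [0, 0, 0]],
  [[0, 0, 0], [0, 0, 0]],
], hand=-0.9)

```text
clock: 25.22
tcp_pos: [0.4019, 0.3471, 0.0614]
orientation: [-3.137, 0.005, 1.47]
contact_force: [-1.4, -0.7, 0.3]
gripper_width: 0.0812
grip_force: 0.0
```

Call:
drive_tool([
  [[0, 0, -0.3], [0, 0, 0]],
  [[0, 0, -0.2], [0, 0, 0]],
  [[0, 0, -0.1], [0, 0, 0]],
  [[0, 0, 0], [0, 0, 0]],
])

```text
clock: 25.55
tcp_pos: [0.4042, 0.349, 0.0533]
orientation: [-3.141, 0.0, 1.47]
contact_force: [0.4, -0.0, 0.4]
gripper_width: 0.081
grip_force: 0.0
```

Call:
drive_tool([
  [[0, 0, 0], [0, 0, 0]],
  [[0, 0, 0], [0, 0, 0]],
  [[0, 0, 0], [0, 0, 0]],
], hand=-0.3, newtons=30)

```text
clock: 25.8
tcp_pos: [0.4045, 0.3493, 0.0543]
orientation: [3.141, -0.001, 1.47]
contact_force: [-1.0, -1.6, 4.4]
gripper_width: 0.0588
grip_force: 31.5
```

Call:
drive_tool([
  [[0, 0, 0], [0, 0, 0]],
  [[0, 0, 0.1], [0, 0, 0]],
  [[0, 0, 0.3], [0, 0, 0]],
  [[0, 0, 0.6], [0, 0, 0]],
  [[0, 0, 1], [0, 0, 0]],
  [[0, 0, 1], [0, 0, 0]],
  [[0, 0, 1], [0, 0, 0]],
  [[0, 0, 0.8], [0, 0, 0]],
], hand=1, newtons=40)

```text
clock: 26.47
tcp_pos: [0.4044, 0.3492, 0.1514]
orientation: [3.141, -0.001, 1.47]
contact_force: [0.3, 1.2, -1.1]
gripper_width: 0.0578
grip_force: 43.2
```

Call:
drive_tool([
  [[0.4, -0.4, 0], [0, 0, 0]],
  [[0.7, -0.7, 0], [0, 0, 0]],
  [[0.9, -0.92, 0], [0, 0, 0]],
  [[0.9, -0.92, 0], [0, 0, 0]],
  [[0.9, -0.92, 0], [0, 0, 0]],
  [[0.9, -0.92, 0], [0, 0, 0]],
  [[0.9, -0.92, 0], [0, 0, 0]],
  [[0.9, -0.92, 0], [0, 0, 0]],
])

```text
clock: 27.13
tcp_pos: [0.5349, 0.2149, 0.1488]
orientation: [-3.141, 0.001, 1.47]
contact_force: [0.5, 0.3, -1.0]
gripper_width: 0.0581
grip_force: 43.3
```

Call:
drive_tool([
  [[0.9, -0.92, 0], [0, 0, 0]],
  [[0.9, -0.92, 0], [0, 0, 0]],
  [[0.9, -0.92, 0], [0, 0, 0]],
  [[0.9, -0.92, 0], [0, 0, 0]],
  [[0.9, -0.92, 0], [0, 0, 0]],
  [[0.5, -0.5, 0], [0, 0, 0]],
  [[0, 0, 0], [0, 0, 0]],
  [[0, 0, 0], [0, 0, 0]],
])

```text
clock: 27.8
tcp_pos: [0.634, 0.1139, 0.1486]
orientation: [-3.14, 0.0, 1.469]
contact_force: [-0.5, -0.0, -1.0]
gripper_width: 0.058
grip_force: 43.3
```

```bash
python3 - <<'E'
from h import *
s=st(); c=cam('wrist'); im=optics.snapshot('wrist')[:,:,::-1]; cv2.imwrite('pics/held.png',im); hsv=cv2.cvtColor(im,cv2.COLOR_BGR2HSV)
m=((hsv[...,0]>100)&(hsv[...,0]<170)&(hsv[...,1]>35)&(hsv[...,2]>25)).astype(np.uint8)*255
for k in cv2.findContours(m,0,1)[0]:
    if cv2.contourArea(k)>800: print(cv2.boundingRect(k),cv2.contourArea(k),(onz(c,[cv2.minEnclosingCircle(k)[0]],s['tcp_pos'][2]+.024)*1000).round(1),cv2.minEnclosingCircle(k))
E
```

```text
t 27.80 tcp [634.  113.9 148.6] tooly 174.2 rpy [-179.9    0.    84.2] F [-0.5 -0.  -1. ] w 58.0 g 43 q [0.18 0.47 0.15 1.25 0.   1.85]
(215, 230, 133, 122) 12448.5 [[635.1 114.7 172.6]] ((280.849365234375, 291.0295715332031), 66.33720397949219)
```

Call:
drive_tool([
  [[0.03, 0, -0.5], [0, 0, 0]],
  [[0, 0, -1], [0, 0, 0]],
  [[0, 0, -1], [0, 0, 0]],
  [[0, 0, -0.7], [0, 0, 0]],
  [[0, 0, -0.4], [0, 0, 0]],
  [[0, 0, -0.3], [0, 0, 0]],
  [[0, 0, 0], [0, 0, 0]],
  [[0, 0, 0], [0, 0, 0]],
])

```text
clock: 28.52
tcp_pos: [0.6347, 0.115, 0.0718]
orientation: [3.141, -0.0, 1.471]
contact_force: [0.2, -0.3, -0.6]
gripper_width: 0.058
grip_force: 43.3
```

Call:
drive_tool([
  [[0, 0, -0.1], [0, 0, 0]],
  [[0, 0, -0.05], [0, 0, 0]],
  [[0, 0, 0], [0, 0, 0]],
])

```text
clock: 28.77
tcp_pos: [0.635, 0.1147, 0.0689]
orientation: [3.141, -0.0, 1.47]
contact_force: [-0.3, 0.5, -1.7]
gripper_width: 0.0582
grip_force: 43.3
```

Call:
drive_tool([
  [[0, 0, -0.08], [0, 0, 0]],
  [[0, 0, 0], [0, 0, 0]],
])

```text
clock: 28.93
tcp_pos: [0.6348, 0.1146, 0.0669]
orientation: [3.142, -0.0, 1.47]
contact_force: [-0.5, 0.3, -1.7]
gripper_width: 0.0582
grip_force: 43.3
```

Call:
drive_tool([
  [[0, 0, -0.05], [0, 0, 0]],
  [[0, 0, 0], [0, 0, 0]],
])

```text
clock: 29.1
tcp_pos: [0.6347, 0.1146, 0.0657]
orientation: [-3.141, 0.0, 1.47]
contact_force: [0.5, -0.8, -1.2]
gripper_width: 0.0584
grip_force: 43.3
```

Call:
drive_tool([
  [[0, 0, -0.1], [0, 0, 0]],
  [[0, 0, 0], [0, 0, 0]],
])

```text
clock: 29.27
tcp_pos: [0.6346, 0.1146, 0.0635]
orientation: [-3.141, 0.0, 1.47]
contact_force: [-0.7, -0.4, -2.5]
gripper_width: 0.0581
grip_force: 43.3
```

Call:
drive_tool([
  [[0, 0, -0.05], [0, 0, 0]],
  [[0, 0, 0], [0, 0, 0]],
])

```text
clock: 29.43
tcp_pos: [0.6347, 0.1146, 0.0626]
orientation: [-3.141, 0.0, 1.47]
contact_force: [-0.5, -0.7, -0.7]
gripper_width: 0.0577
grip_force: 43.3
```

Call:
drive_tool([
  [[0, 0, -0.04], [0, 0, 0]],
  [[0, 0, 0], [0, 0, 0]],
])

```text
clock: 29.6
tcp_pos: [0.6348, 0.1146, 0.0625]
orientation: [3.141, -0.0, 1.47]
contact_force: [-1.1, 0.4, 2.2]
gripper_width: 0.0582
grip_force: 43.6
```

Touchdown. Release, lift and check.

Call:
drive_tool([
  [[0, 0, 0], [0, 0, 0]],
  [[0, 0, 0], [0, 0, 0]],
  [[0, 0, 0], [0, 0, 0]],
  [[0, 0, 0.3], [0, 0, 0]],
  [[0, 0, 0.5], [0, 0, 0]],
  [[0, 0, 1], [0, 0, 0]],
  [[0, 0, 1], [0, 0, 0]],
  [[0, 0, 1], [0, 0, 0]],
], hand=-0.85)

```text
clock: 30.27
tcp_pos: [0.6348, 0.1147, 0.1399]
orientation: [3.141, -0.0, 1.47]
contact_force: [1.3, -0.1, -0.2]
gripper_width: 0.0791
grip_force: 0.0
```

Call:
drive_tool([
  [[0, 0, 1], [0, 0, 0]],
  [[0, 0, 1], [0, 0, 0]],
  [[0, 0, 0.5], [0, 0, 0]],
  [[0, 0, 0], [0, 0, 0]],
  [[0, 0, 0], [0, 0, 0]],
])

```text
clock: 30.68
tcp_pos: [0.635, 0.1147, 0.1884]
orientation: [3.141, -0.0, 1.47]
contact_force: [0.3, -0.7, 0.8]
gripper_width: 0.0789
grip_force: 0.0
```

```bash
python3 wr.py .086; python3 - <<'E'
from h import *
# carrier vs plate edges in same wrist picture: top-plate mask by colour
im=cv2.imread(sorted(__import__('glob').glob('pics/w*.*.png'))[-1]); 
c=cam('wrist'); P=np.array([[.6938,.173],[.691,.0522],[.5737,.0558],[.5746,.1736]])+[.0017,0]
print(proj(c,np.c_[P,[.07]*4]).round(0).tolist())
E
```

```text
t 30.68 tcp [635.  114.7 188.4] tooly 174.2 rpy [179.9  -0.   84.2] F [ 0.3 -0.7  0.8] w 78.9 g 0 q [0.18 0.46 0.23 1.34 0.   1.85]
[276.86734694 203.02040816] ((634.8292846679688, 124.45046997070312), (36.49665451049805, 33.31010055541992), 41.7890510559082)
[  9.15068493 132.28082192] ((464.9888000488281, 184.0064239501953), (43.2480583190918, 16.367809295654297), 72.70269775390625)
[[358.0, 117.0], [361.0, 275.0], [213.0, 284.0], [190.0, 133.0]]
```

Now back to the oblong on the rest.

Call:
drive_tool([
  [[-0.487, -0.936, 0], [0, 0, 0.082]],
  [[-0.487, -0.936, 0], [0, 0, 0.082]],
  [[-0.487, -0.936, 0], [0, 0, 0.082]],
  [[-0.487, -0.936, 0], [0, 0, 0.082]],
  [[-0.487, -0.936, 0], [0, 0, 0.082]],
  [[-0.487, -0.936, 0], [0, 0, 0.082]],
  [[-0.487, -0.936, 0], [0, 0, 0.082]],
  [[-0.487, -0.936, 0], [0, 0, 0.082]],
], hand=-1)

```text
clock: 31.4
tcp_pos: [0.5554, -0.0359, 0.1865]
orientation: [-3.139, -0.0, 1.528]
contact_force: [0.3, 0.2, -0.2]
gripper_width: 0.0853
grip_force: 0.0
```

Call:
drive_tool([
  [[-0.487, -0.936, 0], [0, 0, 0.082]],
  [[-0.487, -0.936, 0], [0, 0, 0.082]],
  [[-0.487, -0.936, 0], [0, 0, 0.082]],
  [[-0.487, -0.936, 0], [0, 0, 0.082]],
  [[-0.487, -0.936, 0], [0, 0, 0.082]],
  [[-0.487, -0.936, 0], [0, 0, 0.082]],
  [[-0.487, -0.936, 0], [0, 0, 0.082]],
  [[-0.487, -0.936, 0], [0, 0, 0.082]],
])

```text
clock: 32.07
tcp_pos: [0.4776, -0.1854, 0.1866]
orientation: [-3.139, -0.001, 1.585]
contact_force: [-0.5, 0.1, -0.1]
gripper_width: 0.0851
grip_force: 0.0
```

Call:
drive_tool([
  [[-0.487, -0.936, 0], [0, 0, 0.082]],
  [[-0.487, -0.936, 0], [0, 0, 0.082]],
  [[-0.487, -0.936, 0], [0, 0, 0.082]],
  [[-0.487, -0.936, 0], [0, 0, 0.082]],
  [[-0.487, -0.936, 0], [0, 0, 0.082]],
  [[-0.487, -0.936, 0], [0, 0, 0.082]],
  [[-0.487, -0.936, 0], [0, 0, 0.082]],
  [[-0.487, -0.936, 0], [0, 0, 0.082]],
])

```text
clock: 32.73
tcp_pos: [0.3998, -0.335, 0.1866]
orientation: [-3.14, -0.002, 1.642]
contact_force: [0.1, -0.2, 1.1]
gripper_width: 0.0855
grip_force: 0.0
```

Call:
drive_tool([
  [[0, 0, 0], [0, 0, 0]],
  [[0, 0, 0], [0, 0, 0]],
])

```text
clock: 32.9
tcp_pos: [0.4, -0.3348, 0.1867]
orientation: [-3.14, -0.002, 1.64]
contact_force: [0.9, -0.4, -0.2]
gripper_width: 0.085
grip_force: 0.0
```

```bash
python3 wr.py .044; python3 -c "
from h import *
wafer('top',.086,lo=100)"
```

```text
t 32.90 tcp [ 400.  -334.8  186.7] tooly 4.0 rpy [-1.799e+02 -1.000e-01  9.400e+01] F [ 0.9 -0.4 -0.2] w 85.0 g 0 q [-0.7   0.25 -0.09  1.23  0.    0.8 ]
[285.27272727 193.62545455] ((402.4834289550781, -336.4674072265625), (24.465280532836914, 57.791629791259766), 4.668911457061768)
top px [423. 286.] ctr 396.7 -323.3 size 21.6 55.2 ang 6.9
top px [353. 169.] ctr 643.5 -147.4 size 38.7 37.9 ang 85.2
top px [238. 159.] ctr 636.0 116.9 size 46.4 46.1 ang 7.8
```

Call:
drive_tool([
  [[0.08, -0.05, -0.5], [0, 0, 0]],
  [[0, 0, -1], [0, 0, 0]],
  [[0, 0, -1], [0, 0, 0]],
  [[0, 0, -1], [0, 0, 0]],
  [[0, 0, -1], [0, 0, 0]],
  [[0, 0, -1], [0, 0, 0]],
  [[0, 0, -1], [0, 0, 0]],
  [[0, 0, -0.6], [0, 0, 0]],
], hand=-0.3)

```text
clock: 33.67
tcp_pos: [0.4021, -0.3339, 0.0434]
orientation: [-3.14, -0.002, 1.643]
contact_force: [-0.4, -0.7, -0.4]
gripper_width: 0.0558
grip_force: 0.0
```

Call:
drive_tool([
  [[0, 0, -0.4], [0, 0, 0]],
  [[0, 0, -0.3], [0, 0, 0]],
  [[0, 0, -0.2], [0, 0, 0]],
  [[0, 0, 0], [0, 0, 0]],
  [[0, 0, 0], [0, 0, 0]],
])

```text
clock: 34.08
tcp_pos: [0.4029, -0.3357, 0.0284]
orientation: [3.141, 0.0, 1.642]
contact_force: [-0.1, 0.6, -0.2]
gripper_width: 0.0555
grip_force: 0.0
```

Call:
drive_tool([
  [[0, 0, 0], [0, 0, 0]],
  [[0, 0, 0], [0, 0, 0]],
  [[0, 0, 0], [0, 0, 0]],
  [[0, 0, 0], [0, 0, 0]],
], hand=1, newtons=40)

```text
clock: 34.42
tcp_pos: [0.403, -0.336, 0.029]
orientation: [3.141, 0.001, 1.642]
contact_force: [-0.6, 1.6, 6.3]
gripper_width: 0.0347
grip_force: 39.9
```

Call:
drive_tool([
  [[0, 0, 0.1], [0, 0, 0]],
  [[0, 0, 0.4], [0, 0, 0]],
  [[0, 0, 1], [0, 0, 0]],
  [[0, 0, 1], [0, 0, 0]],
  [[0, 0, 1], [0, 0, 0]],
  [[0, 0, 1], [0, 0, 0]],
  [[0, 0, 1], [0, 0, 0]],
  [[0, 0, 1], [0, 0, 0]],
])

```text
clock: 35.08
tcp_pos: [0.4024, -0.3355, 0.1597]
orientation: [3.141, 0.0, 1.642]
contact_force: [0.7, 0.3, -1.2]
gripper_width: 0.0345
grip_force: 40.1
```

Call:
drive_tool([
  [[0, 0.3, 0.7], [0, 0, 0]],
  [[0, 0.7, 0.3], [0, 0, 0]],
  [[0, 1, 0], [0, 0, 0.05]],
  [[0, 1, 0], [0, 0, 0.05]],
  [[0, 1, 0], [0, 0, 0.05]],
  [[0, 1, 0], [0, 0, 0.05]],
  [[0, 1, 0], [0, 0, 0.05]],
  [[0, 1, 0], [0, 0, 0.05]],
])

```text
clock: 35.75
tcp_pos: [0.4019, -0.1938, 0.1779]
orientation: [-3.141, -0.001, 1.668]
contact_force: [0.2, 1.2, -1.1]
gripper_width: 0.0343
grip_force: 40.2
```

Call:
drive_tool([
  [[0, 1, 0], [0, 0, 0.05]],
  [[0, 1, 0], [0, 0, 0.05]],
  [[0, 1, 0], [0, 0, 0.05]],
  [[0, 1, 0], [0, 0, 0.05]],
  [[0, 1, 0], [0, 0, 0.05]],
  [[0, 1, 0], [0, 0, 0.05]],
  [[0, 1, 0], [0, 0, 0.05]],
  [[0, 1, 0], [0, 0, 0.05]],
])

```text
clock: 36.42
tcp_pos: [0.4016, -0.0341, 0.1779]
orientation: [-3.141, -0.0, 1.703]
contact_force: [-0.1, -0.4, -0.8]
gripper_width: 0.0349
grip_force: 40.2
```

Call:
drive_tool([
  [[0, 1, 0], [0, 0, 0.05]],
  [[0, 1, 0], [0, 0, 0.05]],
  [[0, 1, 0], [0, 0, 0.05]],
  [[0, 1, 0], [0, 0, 0.05]],
  [[0, 1, 0], [0, 0, 0.05]],
  [[0, 1, 0], [0, 0, 0.05]],
  [[0, 1, 0], [0, 0, 0.05]],
  [[0, 1, 0], [0, 0, 0.05]],
])

```text
clock: 37.08
tcp_pos: [0.4014, 0.1256, 0.1779]
orientation: [-3.141, -0.0, 1.738]
contact_force: [0.2, 0.0, -1.8]
gripper_width: 0.0343
grip_force: 40.2
```

Call:
drive_tool([
  [[0, 1, 0], [0, 0, 0.05]],
  [[0, 1, 0], [0, 0, 0.05]],
  [[0, 1, 0], [0, 0, 0.05]],
  [[0, 1, 0], [0, 0, 0.05]],
  [[0, 1, 0], [0, 0, 0.05]],
  [[0, 1, 0], [0, 0, 0.05]],
  [[0, 1, 0], [0, 0, 0.05]],
  [[0, 1, 0], [0, 0, 0.05]],
])

```text
clock: 37.75
tcp_pos: [0.4013, 0.2854, 0.1779]
orientation: [-3.141, 0.0, 1.773]
contact_force: [0.3, 0.3, -1.7]
gripper_width: 0.0343
grip_force: 40.2
```

Call:
drive_tool([
  [[0.1, 1, 0], [0, 0, 0.05]],
  [[0.1, 0.8, 0], [0, 0, 0.05]],
  [[0.08, 0.4, 0], [0, 0, 0.05]],
  [[0, 0, 0], [0, 0, 0.05]],
  [[0, 0, 0], [0, 0, 0]],
  [[0, 0, 0], [0, 0, 0]],
])

```text
clock: 38.25
tcp_pos: [0.4077, 0.3274, 0.178]
orientation: [-3.141, 0.001, 1.79]
contact_force: [0.1, -0.8, -1.3]
gripper_width: 0.0342
grip_force: 40.1
```

```bash
python3 - <<'E'
from h import *
s=st(); c=cam('wrist'); im=optics.snapshot('wrist')[:,:,::-1]; cv2.imwrite('pics/c1.png',im); hsv=cv2.cvtColor(im,cv2.COLOR_BGR2HSV)
m=((hsv[...,0]>100)&(hsv[...,0]<170)&(hsv[...,1]>35)&(hsv[...,2]>25)).astype(np.uint8)*255
for k in cv2.findContours(m,0,1)[0]:
    if cv2.contourArea(k)>800: print(cv2.boundingRect(k),cv2.minAreaRect((onz(c,k.reshape(-1,2).astype(float),s['tcp_pos'][2]+.0153)[:,:2]*1000).astype(np.float32)))
g=cv2.cvtColor(im,cv2.COLOR_BGR2GRAY)
P=np.array([[431.9,401.5],[453.1,305.4],[382,288],[365.4,387]])/1000
pp=proj(c,np.c_[P,[.062]*4]); print(pp.round(0).tolist())
for x,y in pp.astype(int):
    if not(10<y<405): continue
    w=g[y-10:y+11,x-10:x+11].astype(float); w-=np.median(w); n,l,st_,ce=cv2.connectedComponentsWithStats((w>.5*w.max()).astype(np.uint8)); i=1+np.argmax(st_[1:,4])
    o=ce[i]+[x-10,y-10]; print(w.max(),st_[i].tolist(),o.round(1),(onz(c,[o],.062)*1000).round(1))
E
```

```text
t 38.25 tcp [407.7 327.4 178. ] tooly 12.6 rpy [-180.     0.   102.6] F [ 0.1 -0.8 -1.3] w 34.2 g 40 q [ 0.68  0.25 -0.11  1.21 -0.    2.03]
(248, 212, 67, 138) ((408.5989074707031, 327.0684814453125), (25.806976318359375, 59.92279052734375), 12.54300308227539)
[[337.0, 112.0], [332.0, 245.0], [236.0, 247.0], [239.0, 111.0]]
177.0 [6, 7, 9, 9, 69] [337. 112.] [[431.8 401.4  62. ]]
28.0 [0, 0, 21, 21, 161] [326.8 247.8] [[450.  302.7  62. ]]
89.0 [10, 0, 11, 4, 25] [240.9 237.8] [[384.  296.2  62. ]]
166.0 [6, 6, 9, 10, 69] [239.2 111.7] [[365.3 386.9  62. ]]
```

Wrist measures held carrier at (408.6,327.1), 12.5°, and stage centre about (409.2,346.5), 12.3°. I'll shift +19.5 mm in y and lower.

Call:
drive_tool([
  [[0.02, 0.49, 0], [0, 0, 0]],
  [[0.01, 0.49, -0.5], [0, 0, 0]],
  [[0, 0, -1], [0, 0, 0]],
  [[0, 0, -1], [0, 0, 0]],
  [[0, 0, -1], [0, 0, 0]],
  [[0, 0, -1], [0, 0, 0]],
  [[0, 0, -0.6], [0, 0, 0]],
  [[0, 0, -0.3], [0, 0, 0]],
])

```text
clock: 38.97
tcp_pos: [0.4079, 0.3477, 0.0676]
orientation: [-3.139, 0.001, 1.79]
contact_force: [-0.0, -0.7, -1.3]
gripper_width: 0.0344
grip_force: 40.1
```

Call:
drive_tool([
  [[0, 0, 0], [0, 0, 0]],
  [[0, 0, -0.05], [0, 0, 0]],
  [[0, 0, 0], [0, 0, 0]],
])

```text
clock: 39.22
tcp_pos: [0.4093, 0.3485, 0.0696]
orientation: [3.141, -0.001, 1.79]
contact_force: [0.0, 2.0, -1.4]
gripper_width: 0.0348
grip_force: 40.1
```

Call:
drive_tool([
  [[0, 0, -0.08], [0, 0, 0]],
  [[0, 0, 0], [0, 0, 0]],
])

```text
clock: 39.38
tcp_pos: [0.4092, 0.3483, 0.068]
orientation: [3.141, -0.001, 1.79]
contact_force: [0.4, 0.4, -1.8]
gripper_width: 0.0346
grip_force: 40.1
```

Call:
drive_tool([
  [[0, 0, -0.05], [0, 0, 0]],
  [[0, 0, 0], [0, 0, 0]],
])

```text
clock: 39.55
tcp_pos: [0.4089, 0.348, 0.0667]
orientation: [3.141, -0.0, 1.79]
contact_force: [0.1, -0.6, -0.9]
gripper_width: 0.0341
grip_force: 40.1
```

Call:
drive_tool([
  [[0, -0.03, -0.1], [0, 0, 0]],
  [[0, 0, 0], [0, 0, 0]],
])

```text
clock: 39.72
tcp_pos: [0.4087, 0.3472, 0.0643]
orientation: [-3.141, 0.0, 1.79]
contact_force: [0.7, -0.3, -1.4]
gripper_width: 0.0344
grip_force: 40.2
```

Call:
drive_tool([
  [[0, 0, -0.04], [0, 0, 0]],
  [[0, 0, 0], [0, 0, 0]],
])

```text
clock: 39.88
tcp_pos: [0.4087, 0.3473, 0.0635]
orientation: [-3.141, 0.0, 1.79]
contact_force: [0.8, 0.3, -0.9]
gripper_width: 0.0345
grip_force: 40.2
```

Call:
drive_tool([
  [[0, 0, -0.04], [0, 0, 0]],
  [[0, 0, 0], [0, 0, 0]],
])

```text
clock: 40.05
tcp_pos: [0.4089, 0.3474, 0.0631]
orientation: [3.141, -0.0, 1.79]
contact_force: [-1.0, -0.2, 1.1]
gripper_width: 0.0348
grip_force: 40.4
```

Touched down. Release, retreat straight up, and move aside for the final view.

Call:
drive_tool([
  [[0, 0, -0.02], [0, 0, 0]],
  [[0, 0, 0], [0, 0, 0]],
])

```text
clock: 40.22
tcp_pos: [0.4089, 0.3474, 0.063]
orientation: [3.141, -0.0, 1.79]
contact_force: [-0.9, -1.1, 5.8]
gripper_width: 0.0343
grip_force: 40.9
```

Call:
drive_tool([
  [[0, 0, 0], [0, 0, 0]],
  [[0, 0, 0], [0, 0, 0]],
  [[0, 0, 0], [0, 0, 0]],
  [[0, 0, 0.3], [0, 0, 0]],
  [[0, 0, 0.5], [0, 0, 0]],
  [[0, 0, 1], [0, 0, 0]],
  [[0, 0, 1], [0, 0, 0]],
  [[0, 0, 1], [0, 0, 0]],
], hand=-0.3)

```text
clock: 40.88
tcp_pos: [0.4088, 0.3474, 0.1402]
orientation: [3.141, -0.0, 1.79]
contact_force: [0.0, 0.4, -0.8]
gripper_width: 0.0553
grip_force: 0.0
```

Call:
drive_tool([
  [[0, 0, 1], [0, 0, 0]],
  [[0, 0, 1], [0, 0, 0]],
  [[0, 0, 1], [0, 0, 0]],
  [[-1, 0.7, 0], [0, 0, 0]],
  [[-1, 0.7, 0], [0, 0, 0]],
  [[-1, 0.7, 0], [0, 0, 0]],
  [[-1, 0.7, 0], [0, 0, 0]],
  [[-1, 0.7, 0], [0, 0, 0]],
])

```text
clock: 41.55
tcp_pos: [0.308, 0.4179, 0.1996]
orientation: [3.141, -0.001, 1.79]
contact_force: [-0.6, -0.6, -0.8]
gripper_width: 0.0554
grip_force: 0.0
```

Call:
drive_tool([
  [[-1, 0.7, 0], [0, 0, 0]],
  [[-1, 0.7, 0], [0, 0, 0]],
  [[-1, 0.7, 0], [0, 0, 0]],
  [[-1, 0.7, 0], [0, 0, 0]],
  [[-1, 0.7, 0], [0, 0, 0]],
  [[-0.5, 0.4, 0], [0, 0, 0]],
  [[0, 0, 0], [0, 0, 0]],
])

```text
clock: 42.13
tcp_pos: [0.1972, 0.4968, 0.1992]
orientation: [3.141, -0.001, 1.793]
contact_force: [-0.1, 0.1, -0.5]
gripper_width: 0.0552
grip_force: 0.0
```

```bash
python3 - <<'E'
from h import *
st()
for z in(.078,.086,.056): wafer('top',z,lo=100)
t=optics.snapshot('top'); s=optics.snapshot('scene')
r=lambda i,x,y,w,h:cv2.resize(i[y:y+h,x:x+w],(400,300),interpolation=cv2.INTER_CUBIC)
cv2.imwrite('pics/fin.png',np.vstack([np.hstack([r(t,80,205,100,75),r(t,190,125,100,75)]),np.hstack([r(t,305,135,100,75),r(s,80,140,360,180)])])[:,:,::-1])
E
```

```text
t 42.13 tcp [197.2 496.8 199.2] tooly 12.7 rpy [ 1.800e+02 -1.000e-01  1.027e+02] F [-0.1  0.1 -0.5] w 55.2 g 0 q [ 1.19  0.26 -0.04  1.27  0.    2.54]
top px [121. 243.] ctr 409.5 349.0 size 24.3 58.2 ang 12.0
top px [352. 169.] ctr 646.4 -148.2 size 38.3 38.3 ang 84.5
top px [238. 159.] ctr 638.8 117.9 size 46.7 46.4 ang 7.8
top px [121. 243.] ctr 408.2 346.4 size 24.0 57.6 ang 12.7
top px [352. 169.] ctr 643.5 -147.2 size 38.3 38.0 ang 85.2
top px [238. 159.] ctr 636.2 115.9 size 46.1 48.5 ang 7.1
top px [121. 243.] ctr 412.3 356.1 size 24.8 59.6 ang 12.4
top px [352. 169.] ctr 654.0 -150.7 size 39.2 39.0 ang 85.2
top px [238. 159.] ctr 646.3 120.6 size 47.6 47.3 ang 7.8
```

View pics/fin.png

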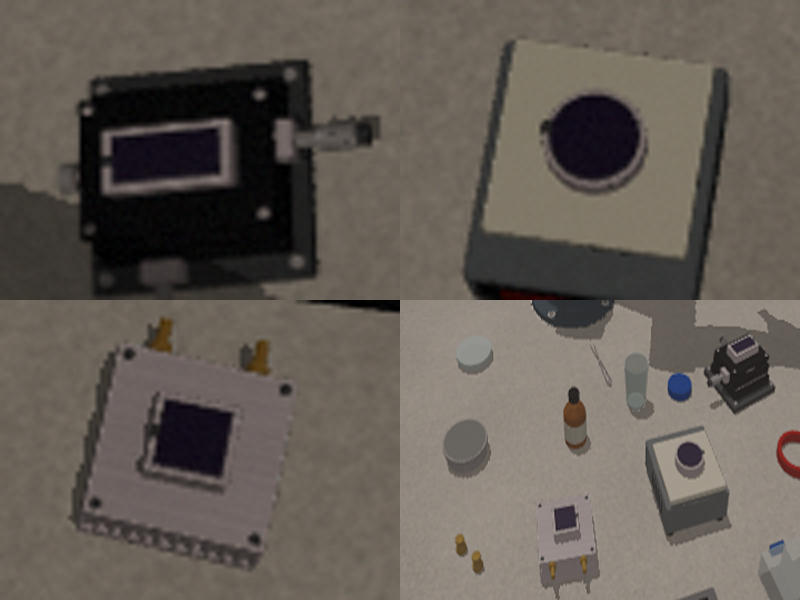

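The final views show all three carriers flat and centred on their new stations, to within about 2–3 mm. The rest is empty, and the beaker and bottle look undisturbed. Handing in.

```bash
python3 -c "
from workcell import ticket
print(ticket.finish_job())"
```

```text
the job is handed in; nothing more can be done
None
```

The job is handed in at about 42 s: round on the hotplate, square on the chill plate, oblong lengthwise on the stage, each within about 3 mm of centre, with the rest empty; one slip: on the first try at the round carrier the fingers closed onto its top with about 34 N, and a check afterwards showed it had not moved.

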